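# Feed the nut mill and hold it running at its third speed

## Robot

A 7-joint arm with a two-finger parallel gripper is mounted at the origin on the work surface. World frame = base frame: x ahead of the robot, y to its left, z up, the work surface at z = 0. Lengths are in m, angles in degrees, forces in N, time in s.
With the tool pointing down it reaches from about 0.4 to 0.85 m from the base axis. Payload 10.4 kg.
Tool frame: the origin (TCP) lies midway between the tips of the shut fingers; the grasp point (between the pads) lies 19 mm behind it (env.tcp_to_grasp is the distance from the TCP to the grasp point, in m); z points along the fingers, y is the direction in which the jaws open and shut (so a half turn about z gives the same grasp; the last joint's range is limited). The gripper opens to 87 mm and grips with 3 to 60 N. Pads are 19 mm wide; open, the fingers measure 117 mm over their backs; the gripper's body (75 mm by 190 mm) begins 51 mm behind the grasp point.
Start: joints at [-66.154, 19.034, -3.707, 83.658, 1.238, 77.344, -5.071], TCP at [0.266, 0.566, 0.223] pointing down, gripper open.
Joint ranges: [-148.97, 148.97], [-28.65, 121.19], [-84.17, 76.75], [9.2, 138.47], [-72.65, 252.65], [3.7, 117.97], [-149.18, 149.18]. Speed limits (degrees/s): [127.2, 127.2, 159.86, 159.86, 180, 180, 180].

## Interface

Orientations are given as [roll, pitch, yaw] about the fixed x, y, z axes, in that order (R = Rz(yaw) Ry(pitch) Rx(roll)).
In Python, from cell import env gives the robot as it stands.
- The arm moves only by the tool servo_tool, never from a script. Its argument "series" is text: rows parted by semicolons, each of 7 numbers parted by spaces: the opening, from 0 (shut) to 1 (fully open), then the shift along the tool's x, y, z in cm, then the turn, a rotation vector about the tool's x, y, z in degrees. A call has 1 to 5 rows; each row shifts and turns the commanded pose from where the row before left it, along the tool's axes as they then stand; what a row does not reach is not made up. A row lasts 1/8 s, in which the tool goes at most 62.5 mm and 10.7 degrees, less where a joint would pass 70% of its speed; a pose out of reach is approached as far as the arm can. A call with a gripper value outside its range is refused whole. The fingers move at their own pace and stop on an object; the grip force is fixed at half the most. Time passes only in rows, so rows that do not move let the fingers close. It gives the time, the measured TCP pose, the force and the opening at its end, in the units of the state.
- env.sense(): the state, without advancing time (a new reading comes with each control period).
- env.camera(name): name is "scene" or "top" or "wrist"; returns a dict with "color" (400x640x3 uint8, red, green, blue), "fx", "fy", "cx", "cy" (pixels), "origin" and "orientation" of the camera in the world. Camera axes: x right, y down, z forward; pixel columns grow to the right and rows downward; lengths in m; the calibration is good to about 2 mm. The wrist camera is an equidistant fisheye: a pixel r from the principal point sees the ray r / f radians off the axis. A picture is of the moment at which its call begins. There is no depth.
- env.job_done(): hands the job in, once; it reports no verdict.
The state is a dict: "time_s": time; "joint_pos": joint angles; "qd": joint speeds; "effort": joint torques, N m; "ee_pos": TCP position; "ee_rot": TCP orientation; "ft_force": force on the tool from outside, world axes, zero at the start; "torque": the same for the moment, N m; "grip_width": opening from 0.0 (shut) to 1.0 (fully open).
Only numpy, scipy, OpenCV 4.12 (cv2) and the standard library are available. Lean on these libraries where they do the work, as an engineer would, in place of code of your own. Each camera call takes 0.05 s, during which the arm holds its last target. There are 200 camera calls.

## Task

Scoop chestnuts from the tray with the scoop, tip at least three of them into the nut mill's hopper without spilling any or touching them with the fingers, and stand the scoop back in the tray. Then turn the mill's spring-loaded dial clockwise past its first two clicks to the third and hold it there: finish while still holding it, because it springs back to off as soon as it is let go. Leave the bowl, flask and bottle alone.

Things in the scene. Friction and masses are not known exactly. Their poses are not given: they have to be found in the camera images.
- mill: Tabletop nut mill, fixed: low white motor housing 330 mm long (x) by 200 mm wide (y), deck 90 mm high; at its left end (+x) a 140 mm square mill housing with a flared square steel hopper, on the deck at its right end (-x) the dial. Origin: centre of its foot, on the bench; z up; +x points roughly to world +y. Hopper axis at x = +95 mm, dial axis at x = -105 mm, both at y = 0.
- hopper_mouth (a point): Centre of the hopper's mouth, level with its rim, 205 mm above the bench. The mouth is 170 mm square inside, sides parallel to the mill's x and y; the hopper tapers to a 92 mm square throat whose floor lies 77 mm below the rim.
- hopper_mid (a point): Point on the hopper's axis 40 mm below the rim. Chestnuts lying in the hopper have their centres within 72 mm of it.
- dial (a joint): Angle of the mill's spring-return dial (upright axis), rad: 0 is off (the start), grows clockwise seen from above. Clicks (a bump, then a notch) at 0.42, 0.84 and 1.26; end stop at 1.32; above 1.12 it is at the third click. A spring of 0.16 to 0.23 N m turns it back to 0 from anywhere when let go; each bump adds up to 0.05 N m.
- dial_grip (a point): Black dial on the mill's deck: upright wing grip 50 mm long, 14 mm thick, on a round skirt of 58 mm diameter. This point is on the dial's axis, 115 mm above the bench, 12 mm below the wing's top, 17 mm above the skirt. Its x runs along the wing (to the white line), z up; it turns with the dial. At off the wing is 0.63 rad anticlockwise from the mill's +x, at the third click 0.63 rad clockwise.
- tray: Open steel ingredient tray, fixed: 300 mm long (x) by 132 mm wide (y) by 60 mm high, walls and floor 3 mm, a 6 mm wire rim outside its top edge (63 mm high). Origin: centre of its underside, on the bench. The chestnuts lie in its +x half, the scoop stands in its -x half, centred about 75 mm from the tray's middle. +x points roughly to the mill's side (world -y).
- scoop: Aluminium scoop standing in the tray, mouth along its +x (the tray's +x): floor 125 mm long, 104 mm wide, 2.5 mm thick, its last 20 mm bevelled thin and narrowing to 64 mm at the lip; back and side walls 52 mm high, the sides ending 20 to 42 mm behind the lip; cross bar at x = +12 mm; black grip bar on posts above. Origin: centre of its underside; z up.
- scoop_grip (a point): Middle of the scoop's grip bar, 101 mm above the scoop's underside and 22 mm behind its origin. The bar is 86 mm long (along the scoop's x, its posts 56 mm apart), 22 mm thick (y) and 22 mm high, the scoop about 0.22 kg. Axes as the scoop's.
- scoop_lip (a point): Middle of the scoop's front lip, on its underside, 84.5 mm ahead of and 101 mm below scoop_grip. Axes as the scoop's.
- nut0: A peeled chestnut, pale brown, smooth flattened egg shape 32 x 28 x 24 mm, about 12 g, slippery (friction about 0.35) and rolling easily; one of six alike lying loose in the tray. Origin: its centre.
- nut1: A peeled chestnut, pale brown, smooth flattened egg shape 32 x 28 x 24 mm, about 12 g, slippery (friction about 0.35) and rolling easily; one of six alike lying loose in the tray. Origin: its centre.
- nut2: A peeled chestnut, pale brown, smooth flattened egg shape 32 x 28 x 24 mm, about 12 g, slippery (friction about 0.35) and rolling easily; one of six alike lying loose in the tray. Origin: its centre.
- nut3: A peeled chestnut, pale brown, smooth flattened egg shape 32 x 28 x 24 mm, about 12 g, slippery (friction about 0.35) and rolling easily; one of six alike lying loose in the tray. Origin: its centre.
- nut4: A peeled chestnut, pale brown, smooth flattened egg shape 32 x 28 x 24 mm, about 12 g, slippery (friction about 0.35) and rolling easily; one of six alike lying loose in the tray. Origin: its centre.
- nut5: A peeled chestnut, pale brown, smooth flattened egg shape 32 x 28 x 24 mm, about 12 g, slippery (friction about 0.35) and rolling easily; one of six alike lying loose in the tray. Origin: its centre.
- bowl: Bystander: round steel mixing bowl, 170 mm across and 75 mm high, beyond the work. Origin: centre of its underside.
- flask: Bystander: red vacuum flask with black handle, 104 mm across and 222 mm high, on the right. Origin: centre of its underside.
- syrup: Bystander: white bottle with black cap, 66 mm across and 140 mm high, beyond the tray. Origin: centre of its underside.

How it is judged (in metres and radians):
On the way, in this order (a step that is already met when the one before it is completed fails the run):
1. at least three chestnuts lie in the mill's hopper ((distance between each of nut0, nut1, nut2 and hopper_mid below 0.072 m or distance between each of nut3, nut4, nut5 and hopper_mid below 0.072 m or ((distance between each of nut0, nut1 and hopper_mid below 0.072 m or distance between each of nut0, nut2 and hopper_mid below 0.072 m or distance between each of nut1, nut2 and hopper_mid below 0.072 m) and distance between any of nut3, nut4, nut5 and hopper_mid below 0.072 m) or (distance between any of nut0, nut1, nut2 and hopper_mid below 0.072 m and (distance between each of nut3, nut4 and hopper_mid below 0.072 m or distance between each of nut3, nut5 and hopper_mid below 0.072 m or distance between each of nut4, nut5 and hopper_mid below 0.072 m)))), for 0.3 s.
2. the scoop stands upright in the tray again, let go (x of scoop in the frame of tray between -0.12 and 0.12 m and y of scoop in the frame of tray between -0.05 and 0.05 m and z of scoop in the frame of tray below 0.04 m and angle between scoop's own z axis and vertical below 0.35 rad and contact force between scoop and the fingers below 0.1 N), for 0.3 s.
3. the fingers hold the dial at its third click (value of joint dial above 1.12 rad and contact force between dial and the fingers above 0.5 N), for 0.3 s.
At the end, for the whole second after the job is handed in: At least three chestnuts lie in the hopper (within 72 mm of hopper_mid), the others in the tray; the scoop stands in the tray upright within 0.35 rad and untouched; the fingers hold the dial still at its third click (joint above 1.12 rad, contact over 0.5 N) (all of step 2 and all of step 3 and (distance between each of nut0, nut1, nut2 and hopper_mid below 0.072 m or distance between each of nut3, nut4, nut5 and hopper_mid below 0.072 m or ((distance between each of nut0, nut1 and hopper_mid below 0.072 m or distance between each of nut0, nut2 and hopper_mid below 0.072 m or distance between each of nut1, nut2 and hopper_mid below 0.072 m) and distance between any of nut3, nut4, nut5 and hopper_mid below 0.072 m) or (distance between any of nut0, nut1, nut2 and hopper_mid below 0.072 m and (distance between each of nut3, nut4 and hopper_mid below 0.072 m or distance between each of nut3, nut5 and hopper_mid below 0.072 m or distance between each of nut4, nut5 and hopper_mid below 0.072 m))) and (distance between nut0 and hopper_mid below 0.072 m or (x of nut0 in the frame of tray between -0.148 and 0.148 m and y of nut0 in the frame of tray between -0.064 and 0.064 m and z of nut0 in the frame of tray below 0.09 m)) and (distance between nut1 and hopper_mid below 0.072 m or (x of nut1 in the frame of tray between -0.148 and 0.148 m and y of nut1 in the frame of tray between -0.064 and 0.064 m and z of nut1 in the frame of tray below 0.09 m)) and (distance between nut2 and hopper_mid below 0.072 m or (x of nut2 in the frame of tray between -0.148 and 0.148 m and y of nut2 in the frame of tray between -0.064 and 0.064 m and z of nut2 in the frame of tray below 0.09 m)) and (distance between nut3 and hopper_mid below 0.072 m or (x of nut3 in the frame of tray between -0.148 and 0.148 m and y of nut3 in the frame of tray between -0.064 and 0.064 m and z of nut3 in the frame of tray below 0.09 m)) and (distance between nut4 and hopper_mid below 0.072 m or (x of nut4 in the frame of tray between -0.148 and 0.148 m and y of nut4 in the frame of tray between -0.064 and 0.064 m and z of nut4 in the frame of tray below 0.09 m)) and (distance between nut5 and hopper_mid below 0.072 m or (x of nut5 in the frame of tray between -0.148 and 0.148 m and y of nut5 in the frame of tray between -0.064 and 0.064 m and z of nut5 in the frame of tray below 0.09 m)) and velocity of joint dial between -0.2 and 0.2 rad/s and linear speed of scoop below 0.02 m/s); the arm keeps its last pose, push and grip.
It fails at once if the fingers touch a chestnut (contact force between any of nut0, nut1, nut2, nut3, nut4, nut5 and the fingers above 0.3 N).
It fails at once if a chestnut is spilled on the bench ((height (world z) of nut0 below 0.03 m and not (x of nut0 in the frame of tray between -0.152 and 0.152 m and y of nut0 in the frame of tray between -0.068 and 0.068 m and z of nut0 in the frame of tray below 0.06 m)) or (height (world z) of nut1 below 0.03 m and not (x of nut1 in the frame of tray between -0.152 and 0.152 m and y of nut1 in the frame of tray between -0.068 and 0.068 m and z of nut1 in the frame of tray below 0.06 m)) or (height (world z) of nut2 below 0.03 m and not (x of nut2 in the frame of tray between -0.152 and 0.152 m and y of nut2 in the frame of tray between -0.068 and 0.068 m and z of nut2 in the frame of tray below 0.06 m)) or (height (world z) of nut3 below 0.03 m and not (x of nut3 in the frame of tray between -0.152 and 0.152 m and y of nut3 in the frame of tray between -0.068 and 0.068 m and z of nut3 in the frame of tray below 0.06 m)) or (height (world z) of nut4 below 0.03 m and not (x of nut4 in the frame of tray between -0.152 and 0.152 m and y of nut4 in the frame of tray between -0.068 and 0.068 m and z of nut4 in the frame of tray below 0.06 m)) or (height (world z) of nut5 below 0.03 m and not (x of nut5 in the frame of tray between -0.152 and 0.152 m and y of nut5 in the frame of tray between -0.068 and 0.068 m and z of nut5 in the frame of tray below 0.06 m))).
It fails at once if the steel mixing bowl is moved by more than 30 mm (distance of bowl from where it was at the start of the episode above 0.03 m).
It fails at once if the vacuum flask is moved by more than 30 mm (distance of flask from where it was at the start of the episode above 0.03 m).
It fails at once if the white bottle is moved by more than 30 mm (distance of syrup from where it was at the start of the episode above 0.03 m).
It also fails if it takes over 72 s, if anything falls off the work surface, if the arm or the gripper's body presses on something with over 40 N, if the wrist force passes 120 N, or if a joint passes its speed limit or range.

## Working session

There is one attempt and no reset: what is moved stays moved. The work goes in short steps, Python scripts to look and compute and a tool call to move; the robot and the scene stay as the last step left them, time stands still between calls to the robot, and variables do not carry over. Pictures are saved under pics/ and viewed, about 8 in all and at most 12, crops included, and the job is handed in when it is done.

Besides the shell and the picture viewer there is one more tool, called as a command line: name --argument value ..., lists and objects as JSON in quotes. servo_tool: Moves the arm, as the interface text tells. Its arguments: {"type":"object","properties":{"series":{"type":"string"}},"required":["series"]}

```bash
ls; mkdir -p pics; cat > h.py <<'E'
import numpy as np,cv2
from scipy.spatial.transform import Rotation as R
from cell import env
def rot(c):
    o=np.array(c["orientation"],float)
    return o if o.shape==(3,3) else R.from_euler('xyz',o,degrees=True).as_matrix()
def cast(c,u,v,z):
    d=rot(c)@np.array([(u-c["cx"])/c["fx"],(v-c["cy"])/c["fy"],1]); o=np.array(c["origin"])
    return o+d*(z-o[2])/d[2]
def proj(c,p):
    q=rot(c).T@(np.array(p)-c["origin"]); return c["fx"]*q[0]/q[2]+c["cx"],c["fy"]*q[1]/q[2]+c["cy"]
def save(c,n): cv2.imwrite("pics/"+n,c["color"][:,:,::-1])
E
python3 - <<'E'
from h import *
print(env.sense())
for n in("scene","top"):
    c=env.camera(n);save(c,n+"0.png");print(n,{k:c[k] for k in c if k!="color"})
E
```

```text
pics
{'time_s': 0.0, 'joint_pos': array([-66.15371917,  19.07273413,  -3.70629688,  83.70533103,
         1.23627101,  77.34178679,  -5.07062587]), 'qd': array([ 0.08365044,  0.06647825, -0.05371065,  0.09854527, -0.12384816,
       -0.02421179,  0.01141211]), 'effort': array([-1.37657753e-04, -6.23263907e+01,  2.43047741e-02, -3.89900029e+01,
       -6.13412261e-02,  3.98480811e-02,  1.68408696e-04]), 'ee_pos': array([0.26537632, 0.56544853, 0.22175123]), 'ee_rot': array([-1.79919969e+02,  2.57722712e-03,  1.54859091e+02]), 'ft_force': array([-0.00874258,  0.35441962, -0.29180206]), 'torque': array([ 0.00103838, -0.06251779,  0.00655817]), 'grip_width': 0.9966031484308848}
scene {'fx': 361.3135518377095, 'fy': 361.3135518377095, 'cx': 315.64127729170883, 'cy': 197.93080159830285, 'origin': array([0.92125694, 0.45887033, 0.90200845]), 'orientation': array([-139.16738807,    0.24235771,  149.34423582])}
top {'fx': 493.56943597309436, 'fy': 493.56943597309436, 'cx': 325.0767729875479, 'cy': 199.50099930075555, 'origin': array([ 0.45251994, -0.12941213,  1.68202771]), 'orientation': array([-174.97541833,    1.34633059,  -89.24682716])}
```

View pics/top0.png

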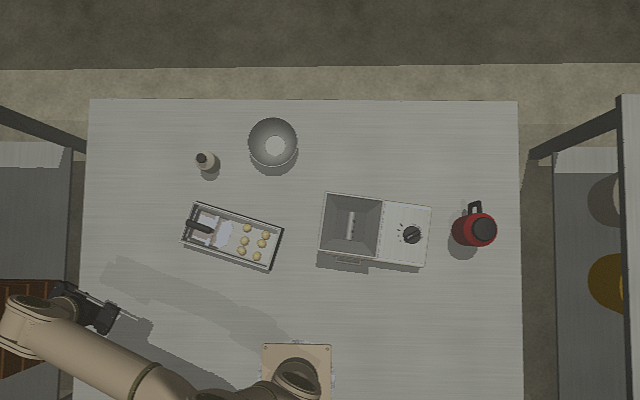

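View pics/scene0.png

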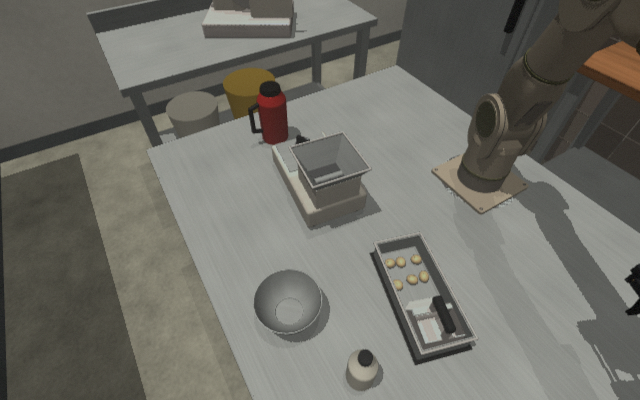

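The tray is at about (233,236) in the top view, with the scoop grip at (200,227) and the nuts at 240–268. The hopper mouth spans about (320–383, 193–258), the dial is at (411,234) and the flask at (478,230).

```bash
python3 - <<'E'
from h import *
i=cv2.imread("pics/top0.png")
cv2.imwrite("pics/c1.png",cv2.resize(i[185:280,175:440],None,fx=3,fy=3,interpolation=cv2.INTER_CUBIC))
j=cv2.imread("pics/scene0.png")
cv2.imwrite("pics/c2.png",cv2.resize(j[125:365,255:485],None,fx=2.5,fy=2.5,interpolation=cv2.INTER_CUBIC))
E
```

```text
(no output)
```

View pics/c1.png

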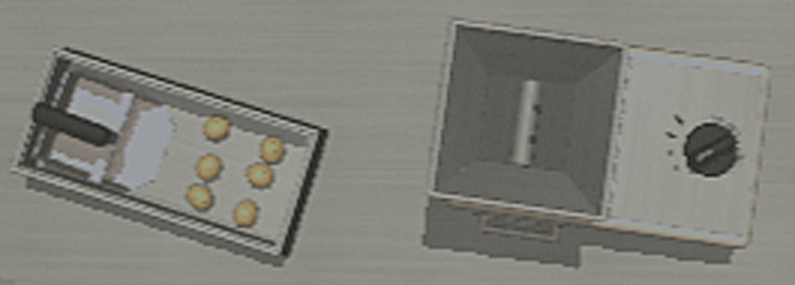

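The crop shows the tray rim corners at (63,50), (325,130), (287,257) and (14,172), and the grip bar from (34,113) to (116,140). The hopper rim corners are (452,20), (625,45), (605,217) and (432,193), with the dial at (711,150).

```bash
python3 - <<'E'
from h import *
c=env.camera("top")
def P(l,z): return np.array([cast(c,175+(u+.5)/3-.5,185+(v+.5)/3-.5,z)[:2] for u,v in l])
t=P([(63,50),(325,130),(287,257),(14,172)],.06)
m=P([(452,20),(625,45),(605,217),(432,193)],.205)
g=P([(34,113),(116,140)],.113); d=P([(711,150)],.115)[0];n=P([(215,127),(273,149),(208,166),(260,174),(200,196),(245,212)],.015)
L=lambda a:np.linalg.norm(a,axis=1).round(3)
for q in(t,m): print(q.mean(0).round(4),L(np.roll(q,-1,0)-q))
tx=(t[1]+t[2]-t[0]-t[3]);mx=(m[0]+m[3]-m[1]-m[2]);gx=g[1]-g[0]
for a in(tx,mx,gx): print(np.degrees(np.arctan2(a[1],a[0])).round(2))
print("grip",g.mean(0),L(gx[None]),"dial",d,"hop-dial",np.linalg.norm(d-m.mean(0)), np.degrees(np.arctan2(*(m.mean(0)-d)[::-1])))
u=tx/np.linalg.norm(tx);v=np.array([-u[1],u[0]]);T=t.mean(0)
print("nuts in tray",((n-T)@np.c_[u,v]).round(3).tolist(),"grip in tray",(g.mean(0)-T)@np.c_[u,v])
fl=cast(c,478,230,.2);print("flask",fl,"bottle",cast(c,205,160,.1),"bowl",cast(c,273,143,.07))
E
```

```text
[0.473 0.216] [0.304 0.144 0.316 0.144]
[ 0.509  -0.1708] [0.175 0.172 0.173 0.174]
-106.21
82.63
-107.26
grip [0.49791563 0.30904415] [0.093] dial [ 0.4814916  -0.36550619] hop-dial 0.19662876551721198 81.9520245769047
nuts in tray [[0.029, 0.039], [0.099, 0.034], [0.035, -0.005], [0.094, 0.003], [0.036, -0.04], [0.09, -0.042]] grip in tray [-0.09634622 -0.00200792]
flask [ 0.49629117 -0.54944347  0.2       ] bottle [0.71607874 0.30285144 0.1       ] bowl [0.78022521 0.08580866 0.07      ]
```

View pics/c2.png

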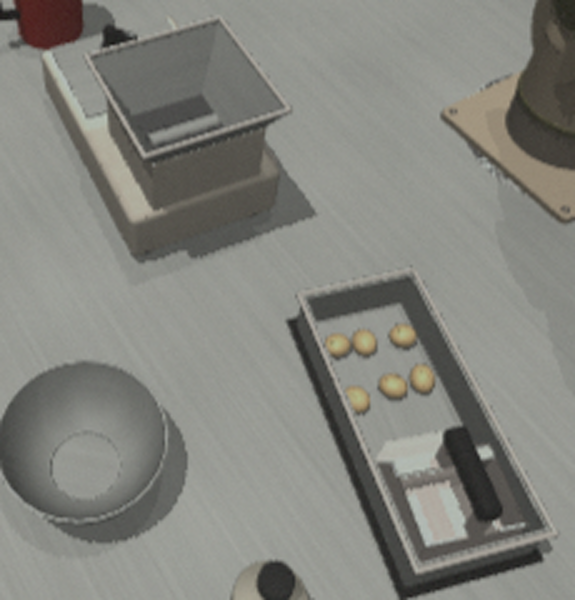

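Sizes check out: the hopper rim measures about 173 mm, hopper to dial about 197 mm against 200, and the tray and grip poses agree. Next is a small planner that gives tool-frame rows.

```bash
cat >> h.py <<'E'
def down(yaw): return R.from_euler('xyz',[180,0,yaw],degrees=True)
def plan(pos,rt,n,start=None):
    s=env.sense()
    p,r=(np.array(s["ee_pos"]),R.from_euler('xyz',s["ee_rot"],degrees=True)) if start is None else start
    w=(r.inv()*rt).as_rotvec(); d=np.array(pos)-p
    for k in range(n):
        rk=r*R.from_rotvec(w*k/n)
        print((rk.inv().apply(d/n)*100).round(2),np.degrees(w/n).round(2))
    return np.array(pos),rt
E
python3 - <<'E'
from h import *
a=plan([.4963,.3032,.18],down(73.5),9)
E
```

```text
[-3.56 -1.55  0.47] [-0.01  0.01  9.04]
[-3.76 -0.97  0.47] [-0.01  0.01  9.04]
[-3.87 -0.37  0.47] [-0.01  0.01  9.04]
[-3.88  0.24  0.47] [-0.01  0.01  9.04]
[-3.79  0.85  0.47] [-0.01  0.01  9.04]
[-3.61  1.44  0.47] [-0.01  0.01  9.04]
[-3.34  1.98  0.47] [-0.01  0.01  9.04]
[-2.98  2.48  0.47] [-0.01  0.01  9.04]
[-2.56  2.92  0.47] [-0.01  0.01  9.04]
```

servo_tool --series "1 -3.56 -1.55 0.47 0 0 9; 1 -3.76 -0.97 0.47 0 0 9; 1 -3.87 -0.37 0.47 0 0 9; 1 -3.88 0.24 0.47 0 0 9; 1 -3.79 0.85 0.47 0 0 9"

```text
time_s: 0.78
ee_pos: [0.3946, 0.419, 0.1987]
ee_rot: [-180.0, 0.0, 109.6]
ft_force: [-0.6, 0.4, -0.3]
grip_width: 0.999
```

servo_tool --series "1 -3.61 1.44 0.47 0 0 9; 1 -3.34 1.98 0.47 0 0 9; 1 -2.98 2.48 0.47 0 0 9; 1 -2.56 2.92 0.47 0 0 9; 1 0 0 0 0 0 0"

```text
time_s: 1.4
ee_pos: [0.499, 0.3005, 0.1797]
ee_rot: [180.0, 0.1, 73.5]
ft_force: [-0.8, 0.5, -0.3]
grip_width: 0.999
```

```bash
python3 - <<'E'
from h import *
s=env.sense();print(s["time_s"],s["ee_pos"],s["ee_rot"],s["joint_pos"].round(1))
c=env.camera("wrist");print({k:c[k] for k in c if k!="color"});save(c,"w1.png")
E
```

```text
1.4 [0.49898307 0.3004698  0.17970689] [1.79960766e+02 9.69614529e-02 7.34538244e+01] [-49.7  15.3  16.7  94.6  -4.5  70.8 -48.5]
{'fx': 309.70691628693146, 'fy': 309.70691628693146, 'cx': 320.5301081185732, 'cy': 193.77850107206137, 'origin': array([0.5191505 , 0.37033282, 0.34132841]), 'orientation': array([ 1.64586773e+02, -3.10139574e-02, -1.64905615e+01])}
```

View pics/w1.png

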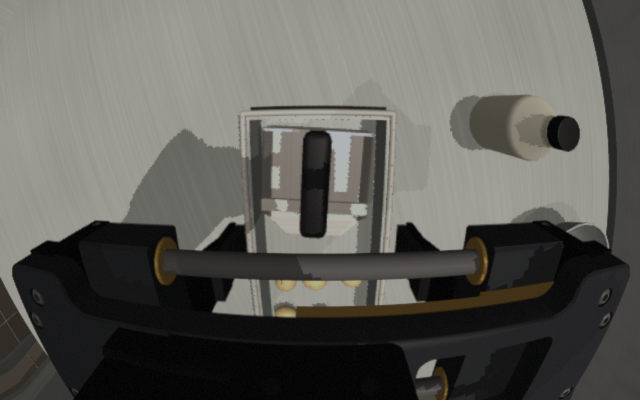

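The wrist view (picture 5) shows the bar running from (316,131) to (313,238), centred in the tray and aligned with the jaws.

```bash
cat >> h.py <<'E'
def wcast(c,u,v,z):
    a=np.array([u-c["cx"],v-c["cy"]]);r=np.hypot(*a);t=r/c["fx"]
    d=rot(c)@np.r_[a/r*np.sin(t),np.cos(t)];o=np.array(c["origin"]);return o+d*(z-o[2])/d[2]
E
python3 - <<'E'
from h import *
c=env.camera("wrist")
a,b=wcast(c,316,131,.113),wcast(c,313,238,.113);print(a,b,np.linalg.norm(a-b),(a+b)/2,np.degrees(np.arctan2(*(b-a)[1::-1])))
t1,t2=wcast(c,240,113,.06),wcast(c,396,113,.06);print(t1,t2,np.linalg.norm(t1-t2),np.degrees(np.arctan2(*(t2-t1)[1::-1])))
g=(a+b)/2;u=np.array([np.cos(np.radians(-106.5)),np.sin(np.radians(-106.5)),0]);g=g+.006*u
plan([g[0],g[1],.085],down(73.5),4)
E
```

```text
[0.51010321 0.35904318 0.113     ] [0.48388461 0.27854482 0.113     ] 0.08466050985779566 [0.49699391 0.318794   0.113     ] -108.04060880314142
[0.44629293 0.39278221 0.06      ] [0.58369971 0.35263605 0.06      ] 0.1431514515627216 -16.286788740544868
[ 0.21 -0.1   2.37] [-0.01  0.    0.1 ]
[ 0.2  -0.1   2.37] [-0.01  0.    0.1 ]
[ 0.2  -0.1   2.37] [-0.01  0.    0.1 ]
[ 0.2  -0.1   2.37] [-0.01  0.    0.1 ]
```

```bash
python3 - <<'E'
from h import *
c=env.camera("scene")
f=lambda u,v,z:cast(c,255+u/2.5-.3,125+v/2.5-.3,z)
t=np.array([f(302,295,.061),f(415,270,.061),f(550,535,.061),f(415,570,.061)])
print(t.round(4),t.mean(0),np.linalg.norm(np.roll(t,-1,0)-t,axis=1))
a,b=f(456,431,.113),f(490,513,.113);print(a,b,(a+b)/2,np.linalg.norm(a-b))
m=np.array([f(88,57,.205),f(220,20,.205),f(290,108,.205),f(148,157,.205)]);print(m.mean(0),np.linalg.norm(np.roll(m,-1,0)-m,axis=1))
c=env.camera("top");save(c,"top1.png");print("bar via top",proj(c,[.497,.3188,.113]),proj(c,[.4979,.309,.113]), "crop",[(np.array(proj(c,p))-[175,185])*3 for p in([.5101,.359,.113],[.4839,.2785,.113])])
s=env.sense();print(s["ee_pos"])
E
```

```text
[[0.4948 0.0584 0.061 ]
 [0.3644 0.0968 0.061 ]
 [0.458  0.387  0.061 ]
 [0.5854 0.3473 0.061 ]] [0.47567817 0.22238993 0.061     ] [0.13593135 0.30488967 0.13341355 0.30276036]
[0.48928397 0.27838974 0.113     ] [0.51733157 0.35100966 0.113     ] [0.50330777 0.3146997  0.113     ] 0.07784806888227143
[ 0.50740648 -0.16983699  0.205     ] [0.16988783 0.16676967 0.17163415 0.17244067]
bar via top (np.float64(196.60429085953547), np.float64(227.07569822468946)) (np.float64(199.66031339504062), np.float64(226.83184690978916)) crop [array([ 27.82407203, 113.46754795]), array([101.99512998, 139.02233712])]
[0.49629003 0.30508378 0.18019749]
```

The arm was still settling during the wrist picture. With that corrected, the grip is at about (0.499, 0.3135), and the views agree.

```bash
python3 - <<'E'
from h import *
plan([.4975,.308,.085],down(73.2),4)
E
```

```text
[0.08 0.01 2.38] [-0.01 -0.    0.2 ]
[0.08 0.01 2.38] [-0.01 -0.    0.2 ]
[0.08 0.01 2.38] [-0.01 -0.    0.2 ]
[0.08 0.01 2.38] [-0.01 -0.    0.2 ]
```

servo_tool --series "1 0.08 0 2.4 0 0 0.2; 1 0.08 0 2.4 0 0 0.2; 1 0.08 0 2.4 0 0 0.2; 1 0.08 0 2.3 0 0 0.2; 1 0 0 0 0 0 0"

```text
time_s: 2.22
ee_pos: [0.4963, 0.3074, 0.0838]
ee_rot: [-179.9, 0.1, 73.2]
ft_force: [0.7, -0.2, 1.2]
grip_width: 0.999
```

servo_tool --series "0 0 0 0 0 0 0;0 0 0 0 0 0 0;0 0 0 0 0 0 0;0 0 0 0 0 0 0;0 0 0 0 0 0 0"

```text
time_s: 2.85
ee_pos: [0.498, 0.3071, 0.0854]
ee_rot: [180.0, -0.0, 73.1]
ft_force: [0.3, -0.3, -0.2]
grip_width: 0.513
```

```bash
python3 - <<'E'
from h import *
s=env.sense();print(s["time_s"],s["ee_pos"],s["ee_rot"],s["grip_width"],s["ft_force"],s["torque"])
E
```

```text
2.85 [0.49803926 0.30705679 0.08538373] [ 1.79995501e+02 -1.20041440e-02  7.30572717e+01] 0.5134704742434302 [ 0.27654415 -0.29886592 -0.15129756] [-0.08627573  0.02867161 -0.06178647]
```

servo_tool --series "0 0 0 0 0 0 0;0 0 0 0 0 0 0;0 0 0 0 0 0 0;0 0 0 0 0 0 0;0 0 0 0 0 0 0"

```text
time_s: 3.48
ee_pos: [0.4979, 0.307, 0.0852]
ee_rot: [-180.0, 0.0, 73.1]
ft_force: [-1.6, -0.0, 0.9]
grip_width: 0.252
```

servo_tool --series "0 -0.7 0 0 0 0 0;0 -1.4 0 0 0 0 0;0 -1.4 0 0 0 0 0;0 -1.4 0 0 0 0 0;0 -1.4 0 0 0 0 0"

```text
time_s: 4.1
ee_pos: [0.4792, 0.2455, 0.0852]
ee_rot: [-180.0, 0.0, 73.0]
ft_force: [-0.6, -0.1, -2.4]
grip_width: 0.247
```

servo_tool --series "0 -1.4 0 0 0 0 0;0 -1.4 0 0 0 0 0;0 -1.4 0 0 0 0 0;0 -1.4 0 0 0 0 0;0 -1.4 0 0 0 0 0"

```text
time_s: 4.72
ee_pos: [0.4591, 0.1792, 0.0854]
ee_rot: [180.0, -0.0, 73.1]
ft_force: [0.4, 6.1, 3.3]
grip_width: 0.255
```

servo_tool --series "0 -0.5 0 0 0 0 0;0 -0.5 0 0 0 0 0;0 0 0 0 0 0 0"

```text
time_s: 5.1
ee_pos: [0.4563, 0.1701, 0.0852]
ee_rot: [-180.0, 0.0, 73.1]
ft_force: [-0.2, -0.3, -3.0]
grip_width: 0.249
```

```bash
python3 - <<'E'
from h import *
s=env.sense();print(s["time_s"],s["ee_pos"],s["ee_rot"],s["ft_force"],s["torque"])
T=np.array([.474,.2185]);u=np.array([np.cos(np.radians(-106.4)),np.sin(np.radians(-106.4))])
d=s["ee_pos"][:2]-T;print("lip in tray",d@u+.0785,"y",d@[-u[1],u[0]])
c=env.camera("top");save(c,"top2.png")
c2=env.camera("scene");save(c2,"sc2.png")
a=cv2.resize(c["color"][190:280,175:295],None,fx=3.3,fy=3.3,interpolation=2)[:,:,::-1];b=cv2.resize(c2["color"][220:350,365:485],None,fx=3.3,fy=3.3,interpolation=2)[:,:,::-1]
o=np.zeros((430,800,3),np.uint8);o[:a.shape[0],:a.shape[1]]=a;o[:b.shape[0],400:400+b.shape[1]]=b;cv2.imwrite("pics/m1.png",o)
E
```

```text
5.1 [0.45628095 0.17008382 0.08522077] [-1.79997849e+02  2.81254794e-03  7.30537335e+01] [-0.19399445 -0.25187576 -3.03417777] [-0.10719932  0.03779911  0.03039738]
lip in tray 0.12994914408728964 y -0.003328241457221168
```

View pics/m1.png

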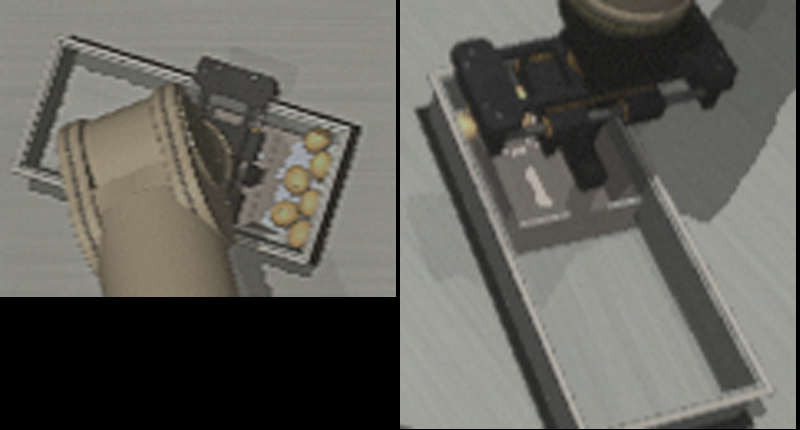

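Picture 6 shows two nuts already on the scoop floor and four lined up at the end wall over the lip, with about 15 mm still to push.

servo_tool --series "0 -0.5 0 0 0 0 0;0 -0.4 0 0 0 0 0;0 -0.4 0 0 0 0 0;0 -0.2 0 0 0 0 0;0 0 0 0 0 0 0"

```text
time_s: 5.82
ee_pos: [0.4524, 0.1569, 0.0859]
ee_rot: [179.9, -0.1, 73.1]
ft_force: [0.9, 4.5, 0.3]
grip_width: 0.249
```

```bash
python3 - <<'E'
from h import *
s=env.sense();print(s["time_s"],s["ee_pos"],s["ee_rot"],s["ft_force"],s["torque"])
# pivot about back-bottom edge: TCP 46.5 fwd, 82 up
p=np.array([.0465,.082])
for i in range(1,7):
    def q(t): t=np.radians(t);return np.array([p[0]*np.cos(t)-p[1]*np.sin(t),p[0]*np.sin(t)+p[1]*np.cos(t)])
    d=q(4.5*i)-q(4.5*i-4.5); t=np.radians(4.5*i-4.5)
    # tool axes at tilt t: scoop x=(cos,sin); tool x=-scoop x; tool z=-scoop z, scoop z=(-sin,cos)
    print((-(d@[np.cos(t),np.sin(t)])*100).round(2),(-(d@[-np.sin(t),np.cos(t)])*100).round(2))
E
```

```text
5.825 [0.45243509 0.15692275 0.08592429] [ 1.79949716e+02 -1.28885263e-01  7.30944560e+01] [0.85640516 4.52581249 0.32797548] [ 1.1504585  -0.10362907  0.10326832]
0.66 -0.34
0.66 -0.34
0.66 -0.34
0.66 -0.34
0.66 -0.34
0.66 -0.34
```

servo_tool --series "0 0.62 0 -0.37 0 -4.5 0;0 0.62 0 -0.37 0 -4.5 0;0 0.66 0 -0.37 0 -4.5 0;0 0.66 0 -0.37 0 -4.5 0;0 0 0 0 0 0 0"

```text
time_s: 6.45
ee_pos: [0.4594, 0.1834, 0.0959]
ee_rot: [-179.9, 18.1, 73.2]
ft_force: [-1.5, 1.4, -4.1]
grip_width: 0.248
```

```bash
python3 - <<'E'
from h import *
s=env.sense();print(s["time_s"],s["ee_pos"],s["ee_rot"],s["ft_force"],s["torque"],s["joint_pos"].round(0))
c=env.camera("top");save(c,"top3.png")
c2=env.camera("scene");save(c2,"sc3.png")
a=cv2.resize(c["color"][190:280,175:295],None,fx=3.3,fy=3.3,interpolation=2)[:,:,::-1];b=cv2.resize(c2["color"][220:350,365:485],None,fx=3.3,fy=3.3,interpolation=2)[:,:,::-1]
o=np.zeros((430,800,3),np.uint8);o[:a.shape[0],:a.shape[1]]=a;o[:b.shape[0],400:400+b.shape[1]]=b;cv2.imwrite("pics/m2.png",o)
E
```

```text
6.45 [0.45937952 0.18340279 0.09592318] [-179.93801102   18.07220298   73.24469802] [-1.54589574  1.43092779 -4.09807137] [ 1.25482807  0.12672569 -0.19273337] [-50.  20.  18. 103.   6.  73. -52.]
```

View pics/m2.png

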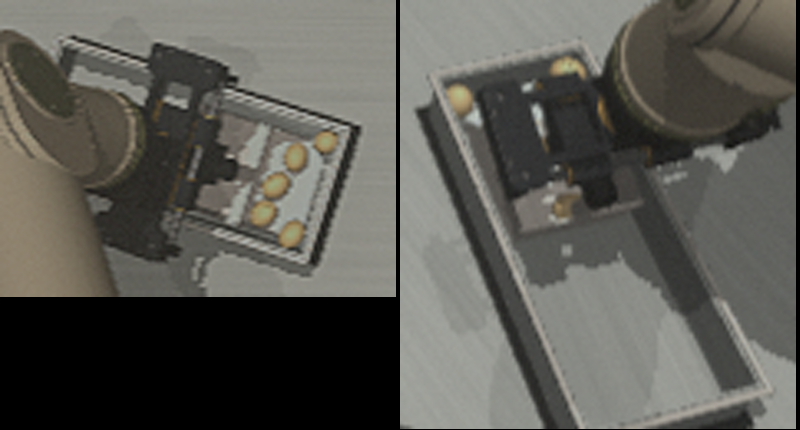

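Picture 7 shows three nuts well inside the scoop, one in the tray corner at (326,140) and one doubtful near the lip corner at (291,233). I'll tilt further and draw back from the wall before lifting, so a loose nut falls inside the tray.

servo_tool --series "0 0.66 0 -0.4 0 -4.5 0;0 0.66 0 -0.4 0 -4.5 0;0 1.2 0 0.55 0 0 0;0 1.2 0 0.55 0 0 0;0 1.2 0 0.55 0 0 0"

```text
time_s: 7.18
ee_pos: [0.4729, 0.2227, 0.0733]
ee_rot: [179.9, 26.5, 73.0]
ft_force: [-7.0, 14.2, 39.7]
grip_width: 0.25
```

```bash
python3 - <<'E'
from h import *
s=env.sense();print(s["time_s"],s["ee_pos"],s["ee_rot"],s["ft_force"],s["torque"],s["joint_pos"].round(0))
c=env.camera("top");save(c,"top4.png")
c2=env.camera("scene");save(c2,"sc4.png")
a=cv2.resize(c["color"][190:280,175:295],None,fx=3.3,fy=3.3,interpolation=2)[:,:,::-1];b=cv2.resize(c2["color"][220:350,365:485],None,fx=3.3,fy=3.3,interpolation=2)[:,:,::-1]
o=np.zeros((430,800,3),np.uint8);o[:a.shape[0],:a.shape[1]]=a;o[:b.shape[0],400:400+b.shape[1]]=b;cv2.imwrite("pics/m3.png",o)
E
```

```text
7.175 [0.47294442 0.22274251 0.07325346] [179.87374829  26.54127821  73.01157008] [-6.97144068 14.18180099 39.67996905] [-0.5869416   2.33236479 -1.06129486] [-53.  30.  17.  93.   7.  79. -56.]
```

View pics/m3.png

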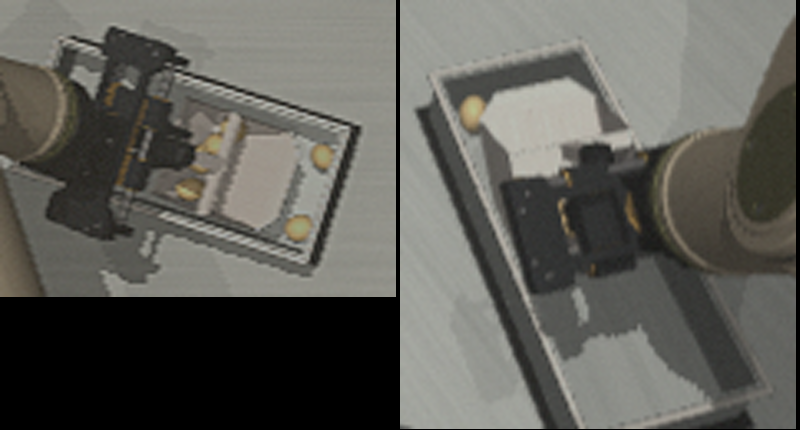

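Picture 8 shows four nuts held inside and two left in the tray corners. My last shift had the wrong z sign and pressed down with 40 N, so I'm lifting straight up to relieve that.

servo_tool --series "0 -0.45 0 -0.9 0 0 0;0 -0.9 0 -1.8 0 0 0;0 -0.9 0 -1.8 0 0 0;0 -0.9 0 -1.8 0 0 0;0 -0.9 0 -1.8 0 0 0"

```text
time_s: 7.9
ee_pos: [0.4717, 0.2204, 0.1608]
ee_rot: [180.0, 27.0, 73.0]
ft_force: [0.3, 0.1, -3.4]
grip_width: 0.25
```

servo_tool --series "0 -0.9 0 -1.8 0 0 0;0 -0.9 0 -1.8 0 0 0;0 -0.9 0 -1.8 0 0 0;0 0 0 0 0 0 0"

```text
time_s: 8.4
ee_pos: [0.4724, 0.2213, 0.2212]
ee_rot: [179.9, 26.9, 73.0]
ft_force: [0.0, 0.2, -3.1]
grip_width: 0.248
```

```bash
python3 - <<'E'
from h import *
s=env.sense();print(s["time_s"],s["ee_pos"],s["ee_rot"],s["ft_force"],s["torque"],s["joint_pos"].round(0))
c=env.camera("top");save(c,"top5.png")
c2=env.camera("scene");save(c2,"sc5.png")
c3=env.camera("wrist");save(c3,"w5.png")
a=cv2.resize(c["color"][170:280,175:295],None,fx=3.3,fy=3.3,interpolation=2)[:,:,::-1];b=cv2.resize(c2["color"][200:350,365:485],None,fx=3.3,fy=3.3,interpolation=2)[:,:,::-1]
o=np.zeros((500,800,3),np.uint8);o[:a.shape[0],:a.shape[1]]=a;o[:b.shape[0],400:400+b.shape[1]]=b;cv2.imwrite("pics/m4.png",o)
E
```

```text
8.4 [0.47242044 0.22125174 0.22122454] [179.90312513  26.86152193  73.01162128] [ 0.02105336  0.18140155 -3.13497532] [ 0.83146047 -0.25075232 -0.05763756] [-54.  22.  19.  85.   9.  95. -53.]
```

View pics/m4.png

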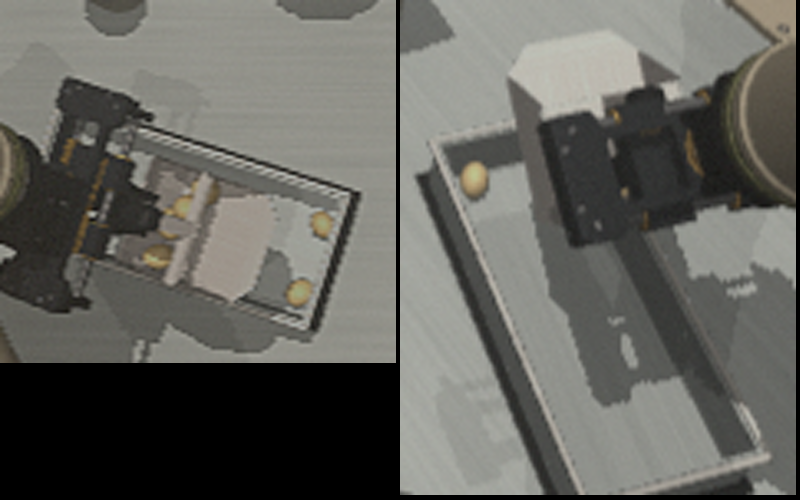

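Picture 9 shows the scoop lifted clear with at least three nuts behind the cross bar, probably four. Two stay in the tray. Next I check for grip slip by triangulating the lip, then plan the transfer.

```bash
cat >> h.py <<'E'
def orient(az,phi):
    a,f=np.radians([az,phi]);d=np.array([np.cos(a),np.sin(a),0]);z=np.array([0,0,1.])
    sx=np.cos(f)*d-np.sin(f)*z; sz=np.sin(f)*d+np.cos(f)*z
    X,Z=-sx,-sz; return R.from_matrix(np.c_[X,np.cross(Z,X),Z])
def tri(c1,p1,c2,p2):
    def ray(c,p): d=rot(c)@np.array([(p[0]-c["cx"])/c["fx"],(p[1]-c["cy"])/c["fy"],1]);return np.array(c["origin"]),d/np.linalg.norm(d)
    o1,d1=ray(c1,p1);o2,d2=ray(c2,p2);A=np.c_[d1,-d2];t=np.linalg.lstsq(A,o2-o1,rcond=None)[0]
    a,b=o1+t[0]*d1,o2+t[1]*d2;return (a+b)/2,np.linalg.norm(a-b)
LIP=np.array([-.0785,0,.082]) # lip in tool frame (TCP)
E
python3 - <<'E'
from h import *
c,c2=env.camera("top"),env.camera("scene")
s=env.sense();r=R.from_euler('xyz',s["ee_rot"],degrees=True);p=s["ee_pos"]
print(r.inv().apply(orient(253,-27).as_matrix()[:,0]),s["joint_pos"].round(0))
for a,b in(((254,250),(585,36)),):
    q,e=tri(c,(175+a[0]/3.3,170+a[1]/3.3),c2,(365+(b[0]-400)/3.3,200+b[1]/3.3));print("lip",q,e,"in tool",r.inv().apply(q-p),"pred",p+r.apply(LIP))
q1=[(272,200),(235,298)]
for k in q1: print(cast(c,175+k[0]/3.3,170+k[1]/3.3,.23))
E
```

```text
[ 0.99999824  0.00140973 -0.00123718] [-54.  23.  19.  86.   9.  95. -53.]
lip [0.43856704 0.12145741 0.23400055] 0.006863931757957804 in tool [-0.09995189 -0.0025008   0.03404494] pred [0.44012313 0.11813797 0.18153451]
[0.48552929 0.10461229 0.23      ]
[0.39816975 0.13542317 0.23      ]
```

```bash
python3 - <<'E'
import cv2,numpy as np
t=cv2.imread("pics/top5.png")[210:275,195:262];s=cv2.imread("pics/sc5.png")[203:283,390:460]
w=cv2.imread("pics/w5.png")
o=np.zeros((600,800,3),np.uint8)
a=cv2.resize(t,None,fx=5,fy=5,interpolation=2);b=cv2.resize(s,None,fx=5,fy=5,interpolation=2)
o[:325,:335]=a;o[:400,400:750]=b;w=cv2.resize(w[60:330,130:510],None,fx=1,fy=1);o[330:600,10:390]=w
cv2.imwrite("pics/m5.png",o)
E
```

```text
(no output)
```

View pics/m5.png

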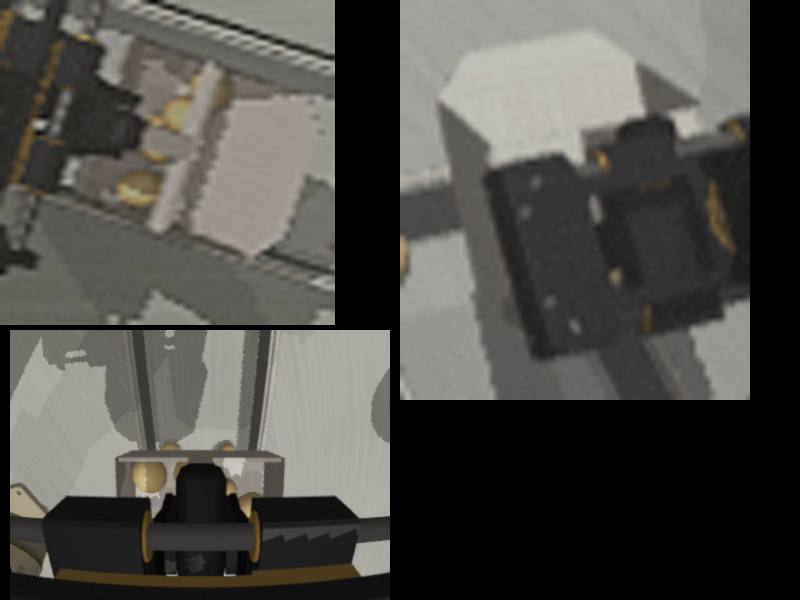

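Picture 10 shows four nuts in the scoop. The lip midpoint is at (310,168) in the top crop and (530,39) in the scene crop, and the wide corners at (290,97)/(255,258) and (440,98)/(635,60).

```bash
python3 - <<'E'
from h import *
c,c2=env.camera("top"),env.camera("scene")
s=env.sense();r=R.from_euler('xyz',s["ee_rot"],degrees=True);p=s["ee_pos"]
def T(a,b): return tri(c,(195+a[0]/5,210+a[1]/5),c2,(390+(b[0]-400)/5,203+b[1]/5))
P={}
for n,a,b in(("lip",(312,168),(530,39)),("wl",(290,97),(440,98)),("wr",(255,258),(635,60))):
    q,e=T(a,b);P[n]=q;print(n,q.round(4),e.round(4),"tool",r.inv().apply(q-p).round(4))
w=(P["wl"]+P["wr"])/2;v=P["lip"]-w;print(np.linalg.norm(P["wl"]-P["wr"]),np.linalg.norm(v),"tilt",np.degrees(np.arctan2(v[2],np.hypot(*v[:2]))))
E
```

```text
lip [0.4435 0.1088 0.2245] 0.0113 tool [-0.1051  0.0058  0.0476]
wl [0.4919 0.1172 0.218 ] 0.0074 tool [-0.0825  0.0496  0.0432]
wr [0.3932 0.1402 0.2086] 0.001 tool [-0.0841 -0.0514  0.0547]
0.10176038243671065 0.022892818756742487 tilt 29.255139812677307
```

The scoop has slipped about 20° nose-up in the grip. The triangulated width is 102 mm against a true 104, so I trust it. I'll plan the pour around the measured lip position.

```bash
cat >> h.py <<'E'
LIP=np.array([-.108,0,.050]); HOP=np.array([.508,-.1705]); DAZ=172.6
def pour(phi,z,off=-.025):
    d=np.array([np.cos(np.radians(DAZ)),np.sin(np.radians(DAZ))]);r=orient(DAZ,phi)
    return np.r_[HOP+off*d,z]-r.apply(LIP),r
E
python3 - <<'E'
from h import *
s=env.sense();print(s["ee_pos"],s["ee_rot"])
p,r=s["ee_pos"],R.from_euler('xyz',s["ee_rot"],degrees=True)
a=plan(p+[0,0,.13],orient(253,-20),4)
q=pour(-10,.31);print(q[0]);a=plan(q[0],q[1],11,a)
E
```

```text
[0.47151023 0.22073417 0.2190551 ] [-179.96306011   27.05279076   73.07851013]
[-1.48 -0.   -2.89] [-0.    1.76  0.02]
[-1.39 -0.   -2.94] [-0.    1.76  0.02]
[-1.3  -0.   -2.98] [-0.    1.76  0.02]
[-1.21 -0.   -3.02] [-0.    1.76  0.02]
[ 0.64687526 -0.18853675  0.34048638]
[-2.88  2.61  1.13] [1.89 0.75 7.07]
[-2.55  2.98  1.  ] [1.89 0.75 7.07]
[-2.17  3.31  0.87] [1.89 0.75 7.07]
[-1.76  3.57  0.73] [1.89 0.75 7.07]
[-1.31  3.79  0.59] [1.89 0.75 7.07]
[-0.84  3.94  0.44] [1.89 0.75 7.07]
[-0.35  4.02  0.3 ] [1.89 0.75 7.07]
[0.14 4.04 0.17] [1.89 0.75 7.07]
[0.64 4.   0.04] [1.89 0.75 7.07]
[ 1.12  3.89 -0.08] [1.89 0.75 7.07]
[ 1.59  3.72 -0.19] [1.89 0.75 7.07]
```

servo_tool --series "0 -1.48 0 -2.89 0 1.76 0;0 -1.39 0 -2.94 0 1.76 0;0 -1.3 0 -2.98 0 1.76 0;0 -1.2 0 -3.02 0 1.76 0;0 -1.4 1.3 0.55 0.95 0.37 3.5"

```text
time_s: 9.38
ee_pos: [0.4801, 0.2034, 0.3511]
ee_rot: [179.6, 19.3, 69.3]
ft_force: [0.4, -0.7, -3.7]
grip_width: 0.248
```

servo_tool --series "0 -1.4 1.3 0.55 0.95 0.37 3.5;0 -2.55 2.98 1 1.89 0.75 7.07;0 -2.17 3.31 0.87 1.89 0.75 7.07;0 -1.76 3.57 0.73 1.89 0.75 7.07;0 -1.31 3.79 0.59 1.89 0.75 7.07"

```text
time_s: 10.0
ee_pos: [0.5507, 0.0323, 0.3438]
ee_rot: [178.1, 15.6, 35.6]
ft_force: [-0.5, 1.1, -2.9]
grip_width: 0.254
```

servo_tool --series "0 -0.84 3.94 0.44 1.89 0.75 7.07;0 -0.35 4.02 0.3 1.89 0.75 7.07;0 0.14 4.04 0.17 1.89 0.75 7.07;0 0.64 4 0.04 1.89 0.75 7.07;0 0.56 1.95 0 0.95 0.37 3.5"

```text
time_s: 10.62
ee_pos: [0.6219, -0.1369, 0.3395]
ee_rot: [179.0, 11.5, 2.9]
ft_force: [0.8, 0.8, -3.4]
grip_width: 0.247
```

servo_tool --series "0 0.56 1.95 0 0.95 0.37 3.5;0 0.8 1.86 -0.1 0.95 0.37 3.5;0 0.8 1.86 -0.1 0.95 0.37 3.5;0 0 0 0 0 0 0"

```text
time_s: 11.12
ee_pos: [0.6432, -0.1928, 0.3378]
ee_rot: [179.9, 10.3, -7.6]
ft_force: [-0.3, -0.3, -3.5]
grip_width: 0.248
```

```bash
python3 - <<'E'
from h import *
s=env.sense();print(s["time_s"],s["ee_pos"],s["ee_rot"],s["ft_force"],s["torque"],s["joint_pos"].round(0))
p,r=s["ee_pos"],R.from_euler('xyz',s["ee_rot"],degrees=True)
print("lip",p+r.apply(LIP))
a=None
for ph,z,n in((20,.235,5),(36,.22,3),(66,.195,6)):
    q=pour(ph,z);print(q[0].round(3));a=plan(q[0],q[1],n,a)
c,c2,c3=[env.camera(k) for k in("top","scene","wrist")]
for n,x in zip("tsw",(c,c2,c3)): save(x,n+"6.png")
o=np.zeros((600,800,3),np.uint8)
o[:330,:400]=cv2.resize(c["color"][150:260,290:423],(400,330))[:,:,::-1];o[:400,400:]=cv2.resize(c2["color"][80:220,240:380],(400,400))[:,:,::-1];o[330:600,:380]=c3["color"][60:330,130:510,::-1]
cv2.imwrite("pics/m6.png",o)
E
```

```text
11.125 [ 0.64315708 -0.19282466  0.33784827] [179.90448843  10.27777047  -7.61119961] [-0.32120665 -0.28876013 -3.52738512] [-0.07684943 -0.20950915  0.02626474] [ -8.  37.  42.  53. -21. 107. -73.]
lip [ 0.5289728  -0.17765059  0.30792003]
[ 0.616 -0.185  0.319]
[-0.47 -0.09  0.47] [ 0.02  6.06 -0.04]
[-0.52 -0.09  0.42] [ 0.02  6.06 -0.04]
[-0.56 -0.09  0.36] [ 0.02  6.06 -0.04]
[-0.6  -0.09  0.3 ] [ 0.02  6.06 -0.04]
[-0.63 -0.09  0.23] [ 0.02  6.06 -0.04]
[ 0.59  -0.181  0.324]
[-0.77  0.   -0.46] [-0.    5.33  0.  ]
[-0.72  0.   -0.53] [-0.    5.33  0.  ]
[-0.67  0.   -0.59] [-0.    5.33  0.  ]
[ 0.531 -0.173  0.314]
[-0.9  -0.   -0.45] [-0.  5.  0.]
[-0.86 -0.   -0.53] [-0.  5.  0.]
[-0.81 -0.   -0.6 ] [-0.  5.  0.]
[-0.76 -0.   -0.67] [-0.  5.  0.]
[-0.69 -0.   -0.73] [-0.  5.  0.]
[-0.63 -0.   -0.79] [-0.  5.  0.]
```

View pics/m6.png

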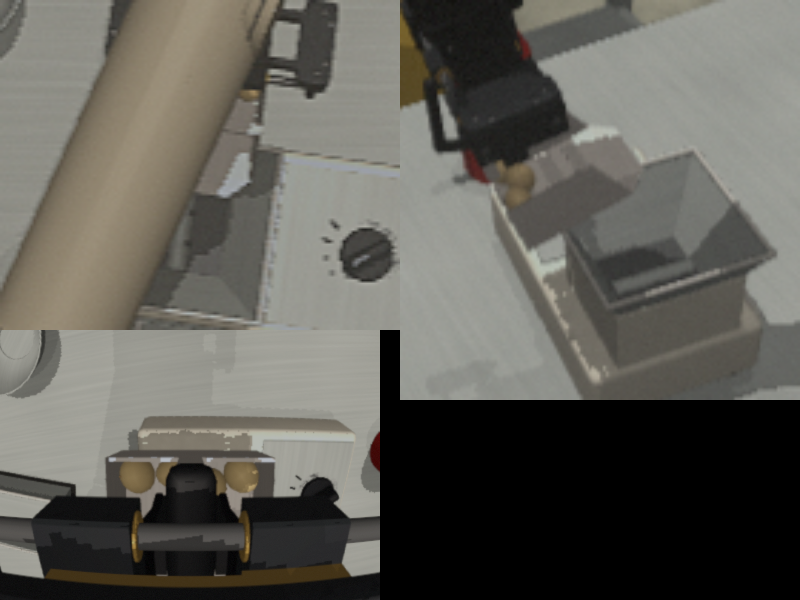

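Picture 11 shows all four nuts still in the scoop and the lip over the hopper, so I pour.

servo_tool --series "0 -0.47 0 0.47 0 6 0;0 -0.52 0 0.42 0 6 0;0 -0.56 0 0.36 0 6 0;0 -0.6 0 0.3 0 6 0;0 -0.63 0 0.23 0 6 0"

```text
time_s: 11.9
ee_pos: [0.6167, -0.1845, 0.3208]
ee_rot: [-179.9, -20.1, -7.1]
ft_force: [-0.8, -0.7, -2.7]
grip_width: 0.248
```

servo_tool --series "0 -0.77 0 -0.46 0 5.3 0;0 -0.72 0 -0.53 0 5.3 0;0 -0.67 0 -0.59 0 5.3 0;0 0 0 0 0 0 0;0 0 0 0 0 0 0"

```text
time_s: 12.52
ee_pos: [0.5913, -0.1818, 0.3267]
ee_rot: [-179.9, -35.8, -7.1]
ft_force: [0.2, -0.2, -2.3]
grip_width: 0.249
```

servo_tool --series "0 -0.9 0 -0.45 0 5 0;0 -0.86 0 -0.53 0 5 0;0 -0.81 0 -0.6 0 5 0;0 -0.76 0 -0.67 0 5 0;0 0 0 0 0 0 0"

```text
time_s: 13.15
ee_pos: [0.5505, -0.1782, 0.3176]
ee_rot: [-180.0, -55.6, -7.3]
ft_force: [-0.6, -0.3, -3.4]
grip_width: 0.251
```

servo_tool --series "0 -0.69 0 -0.73 0 5 0;0 -0.63 0 -0.79 0 5 0;0 0 0 0 0 0 0;0 0 0 0 0 0 0;0 0 0 0 0 0 0"

```text
time_s: 13.78
ee_pos: [0.5436, -0.1669, 0.3201]
ee_rot: [-178.5, -60.9, -6.9]
ft_force: [-0.3, 0.1, -3.5]
grip_width: 0.252
```

```bash
cat >> h.py <<'E'
def nuts(c,box):
    y0,y1,x0,x1=box;h=cv2.cvtColor(c["color"],cv2.COLOR_RGB2HSV)
    m=cv2.inRange(h,(12,80,70),(30,255,255));k=np.zeros_like(m);k[y0:y1,x0:x1]=m[y0:y1,x0:x1]
    n,_,st,ce=cv2.connectedComponentsWithStats(k);return [(int(st[i,4]),ce[i].round(1).tolist()) for i in range(1,n) if st[i,4]>5]
E
python3 - <<'E'
from h import *
s=env.sense();print(s["time_s"],s["ee_pos"],s["ee_rot"],s["ft_force"],s["joint_pos"].round(0))
p,r=s["ee_pos"],R.from_euler('xyz',s["ee_rot"],degrees=True);print("lip",p+r.apply(LIP))
c,c2=env.camera("top"),env.camera("scene");save(c,"t7.png");save(c2,"s7.png");save(env.camera("wrist"),"w7.png")
print("top",nuts(c,(140,290,150,450)));print("scene",nuts(c2,(100,350,240,500)))
c=cv2.imread("pics/top0.png")[:,:,::-1];print("ref",nuts({"color":c},(140,290,150,450)))
E
```

```text
13.775 [ 0.54361758 -0.16687801  0.32008935] [-178.54210094  -60.94127815   -6.88257936] [-0.32481476  0.12699396 -3.47385662] [ -2. -29.  18. 136. -15.  11. -64.]
lip [ 0.53506893 -0.16456479  0.20140671]
top [(28, [272.0, 237.4]), (84, [349.8, 236.1]), (12, [358.6, 245.3]), (33, [264.8, 258.4]), (17, [345.6, 268.5])]
scene [(179, [245.4, 106.4]), (53, [350.7, 105.5]), (16, [255.2, 110.4]), (9, [348.2, 110.0]), (36, [334.2, 162.1]), (59, [338.8, 171.7]), (48, [317.8, 177.7]), (48, [410.6, 249.6]), (45, [387.0, 254.0])]
ref [(35, [247.0, 227.2]), (38, [265.5, 234.8]), (36, [244.1, 240.8]), (35, [261.6, 243.0]), (37, [241.4, 250.5]), (37, [256.4, 255.9])]
```

```bash
python3 - <<'E'
from h import *
c,c2=env.camera("top"),env.camera("scene")
print(env.sense()["joint_pos"])
for n,z in(("mid",.165),("floor",.128),("rim",.205)): print(n,proj(c,[.508,-.1705,z]),proj(c2,[.508,-.1705,z]))
for u in((334.2,162.1),(338.8,171.7),(317.8,177.7)): print([cast(c2,*u,z).round(3).tolist() for z in(.142,.17,.21,.24)])
h=cv2.cvtColor(c2["color"],cv2.COLOR_RGB2HSV)
i=c2["color"][130:235,270:400];cv2.imwrite("pics/m7.png",cv2.resize(i,None,fx=6,fy=5.6,interpolation=2)[:,:,::-1])
print(nuts(c2,(100,350,240,500)))
E
```

```text
[ -2.35066789 -28.60176607  17.94077026 136.44398368 -15.64559479
  11.32586783 -64.03841833]
mid (np.float64(350.3141371255341), np.float64(224.92524988243235)) (np.float64(328.62874960524414), np.float64(167.87675681224414))
floor (np.float64(349.99130822464934), np.float64(225.35206298661734)) (np.float64(328.3437452991766), np.float64(176.7715944620486))
rim (np.float64(350.68128825005255), np.float64(224.43983822712121)) (np.float64(328.95447754820873), np.float64(157.7109554226014))
[[0.467, -0.203, 0.142], [0.484, -0.178, 0.17], [0.508, -0.143, 0.21], [0.526, -0.117, 0.24]]
[[0.478, -0.161, 0.142], [0.494, -0.138, 0.17], [0.517, -0.106, 0.21], [0.535, -0.081, 0.24]]
[[0.544, -0.172, 0.142], [0.558, -0.148, 0.17], [0.578, -0.115, 0.21], [0.593, -0.09, 0.24]]
[(179, [245.4, 106.4]), (54, [350.7, 105.6]), (16, [255.2, 110.4]), (10, [348.0, 110.3]), (33, [334.3, 162.0]), (51, [338.5, 171.2]), (47, [317.9, 177.7]), (48, [410.6, 249.6]), (44, [387.0, 254.0])]
```

View pics/m7.png

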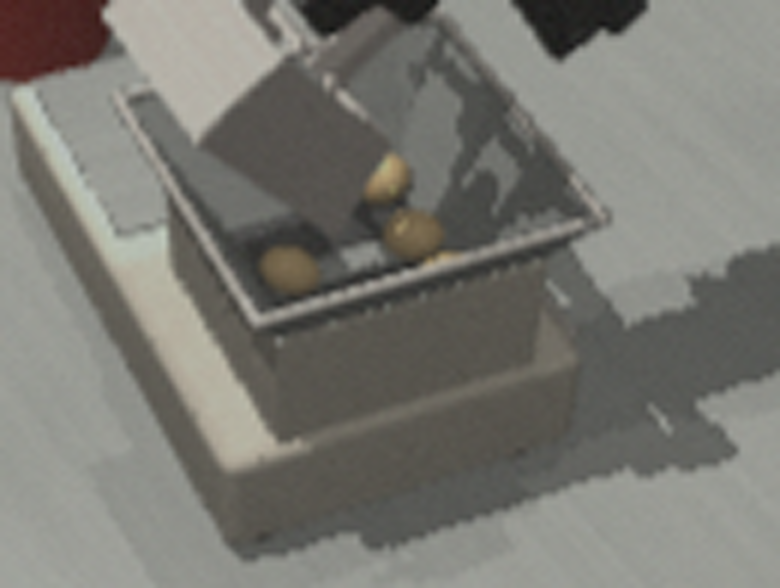

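Picture 12 (my last) shows all four nuts in the hopper. I back the scoop out upward and take it back to the tray.

servo_tool --series "0 1.3 0 -0.7 0 0 0;0 2.2 0 -1.2 0 0 0;0 2.2 0 -1.2 0 0 0;0 0 0 0 0 0 0"

```text
time_s: 14.52
ee_pos: [0.5438, -0.1691, 0.3865]
ee_rot: [-178.7, -61.1, -6.9]
ft_force: [-0.5, -0.1, -3.7]
grip_width: 0.253
```

```bash
python3 - <<'E'
from h import *
s=env.sense();print(s["time_s"],s["ee_pos"],s["ee_rot"],s["ft_force"],s["joint_pos"].round(0))
T=np.array([.474,.2185]);A=253.5;u=np.array([np.cos(np.radians(A)),np.sin(np.radians(A))])
r=orient(A,20);L=np.r_[T-.0025*u,.005]+np.r_[.003*np.array([-u[1],u[0]])*0,0];f=L-r.apply(LIP);print("final",f)
a=plan([.60,-.15,.40],orient(172.6,20),5);print()
a=plan([f[0],f[1],.30],r,10,a);print()
a=plan([f[0],f[1],f[2]+.02],r,5,a)
E
```

```text
14.525 [ 0.54375497 -0.16910751  0.38654688] [-178.65693427  -61.12566019   -6.94889776] [-0.45745658 -0.12712237 -3.74040643] [ 13. -29.   6. 130. -28.  21. -56.]
final [0.4986769  0.30180782 0.08892281]
[ 0.75 -0.5   0.82] [-0.32 -8.22  0.17]
[ 0.86 -0.5   0.7 ] [-0.32 -8.22  0.17]
[ 0.95 -0.51  0.57] [-0.32 -8.22  0.17]
[ 1.02 -0.51  0.42] [-0.32 -8.22  0.17]
[ 1.07 -0.52  0.27] [-0.32 -8.22  0.17]

[-1.83 -4.35  0.4 ] [ 2.77 -0.   -7.6 ]
[-1.24 -4.53  0.61] [ 2.77 -0.   -7.6 ]
[-0.63 -4.62  0.83] [ 2.77 -0.   -7.6 ]
[-0.02 -4.62  1.06] [ 2.77 -0.   -7.6 ]
[ 0.59 -4.52  1.28] [ 2.77 -0.   -7.6 ]
[ 1.18 -4.34  1.49] [ 2.77 -0.   -7.6 ]
[ 1.73 -4.07  1.7 ] [ 2.77 -0.   -7.6 ]
[ 2.25 -3.72  1.88] [ 2.77 -0.   -7.6 ]
[ 2.72 -3.29  2.05] [ 2.77 -0.   -7.6 ]
[ 3.12 -2.8   2.2 ] [ 2.77 -0.   -7.6 ]

[-1.31  0.    3.59] [0. 0. 0.]
[-1.31  0.    3.59] [0. 0. 0.]
[-1.31  0.    3.59] [0. 0. 0.]
[-1.31  0.    3.59] [0. 0. 0.]
[-1.31  0.    3.59] [0. 0. 0.]
```

servo_tool --series "0 0.75 -0.5 0.8 -0.3 -8.2 0.2;0 0.86 -0.5 0.7 -0.3 -8.2 0.2;0 0.95 -0.5 0.57 -0.3 -8.2 0.2;0 1 -0.5 0.42 -0.3 -8.2 0.2;0 1.1 -0.5 0.27 -0.3 -8.2 0.2"

```text
time_s: 15.15
ee_pos: [0.5998, -0.1499, 0.3975]
ee_rot: [-179.9, -19.7, -7.5]
ft_force: [0.5, -0.1, -1.4]
grip_width: 0.246
```

servo_tool --series "0 -1.83 -4.35 0.4 2.77 0 -7.6;0 -1.24 -4.53 0.61 2.77 0 -7.6;0 -0.63 -4.62 0.83 2.77 0 -7.6;0 0 -4.62 1.06 2.77 0 -7.6;0 0.59 -4.52 1.28 2.77 0 -7.6"

```text
time_s: 15.78
ee_pos: [0.5485, 0.0778, 0.3474]
ee_rot: [-179.8, -20.1, 33.2]
ft_force: [0.1, 0.7, -3.0]
grip_width: 0.25
```

servo_tool --series "0 1.18 -4.34 1.49 2.77 0 -7.6;0 1.73 -4.07 1.7 2.77 0 -7.6;0 2.25 -3.72 1.88 2.77 0 -7.6;0 2.72 -3.29 2.05 2.77 0 -7.6;0 3.1 -2.8 2.2 2.77 0 -7.6"

```text
time_s: 16.4
ee_pos: [0.4978, 0.3036, 0.2985]
ee_rot: [-180.0, -20.1, 73.7]
ft_force: [1.2, 0.3, -3.6]
grip_width: 0.251
```

servo_tool --series "0 0 0 0 0 0 0;0 0 0 0 0 0 0;0 0 0 0 0 0 0"

```text
time_s: 16.77
ee_pos: [0.4988, 0.3016, 0.2999]
ee_rot: [-179.9, -20.2, 73.4]
ft_force: [-0.0, -0.6, -1.6]
grip_width: 0.248
```

```bash
python3 - <<'E'
from h import *
s=env.sense();print(s["time_s"],s["ee_pos"],s["ee_rot"],s["ft_force"],s["joint_pos"].round(0))
c,c2,w=env.camera("top"),env.camera("scene"),env.camera("wrist");save(c,"t8.png");save(c2,"s8.png");save(w,"w8.png")
print(nuts(c,(140,290,150,400)));print(nuts(c2,(100,350,280,460)));print(nuts(w,(0,400,0,640)))
# bar/lip of scoop in scene: bright pixels bbox
T=np.array([.474,.2185]);A=253.5;u=np.array([np.cos(np.radians(A)),np.sin(np.radians(A))])
r=orient(A,20);L=np.r_[T-.0025*u,.005];f=L-r.apply(LIP)
a=plan([f[0],f[1],.13],r,5)
E
```

```text
16.775 [0.49880133 0.30163002 0.29994076] [-179.93643719  -20.21410779   73.36734737] [-0.0438098  -0.5523056  -1.64360727] [  8.   4. -36.  96. -13.  67. -41.]
[(51, [350.3, 214.3]), (47, [336.6, 234.2]), (50, [347.8, 235.3]), (29, [272.0, 237.3]), (46, [360.8, 238.5]), (37, [265.0, 258.3])]
[(39, [333.4, 161.9]), (40, [338.6, 172.5]), (41, [318.1, 178.5]), (37, [450.4, 219.6]), (11, [458.1, 234.6]), (14, [458.2, 241.9]), (61, [410.7, 249.3]), (46, [386.9, 254.0])]
[(42, [68.0, 4.0]), (128, [111.6, 11.9]), (196, [146.7, 22.8]), (309, [265.4, 265.1]), (203, [376.6, 265.4]), (2942, [341.7, 306.2]), (43, [428.9, 396.8]), (9, [420.3, 397.3])]
[-1.18  0.01  3.19] [-0.01 -0.05 -0.02]
[-1.18  0.01  3.2 ] [-0.01 -0.05 -0.02]
[-1.18  0.    3.2 ] [-0.01 -0.05 -0.02]
[-1.17  0.    3.2 ] [-0.01 -0.05 -0.02]
[-1.17  0.    3.2 ] [-0.01 -0.05 -0.02]
```

By colour mask, the top view confirms four nuts in the hopper and two in the tray. I lower the scoop.

servo_tool --series "0 -1.18 0 3.2 0 0 0;0 -1.18 0 3.2 0 0 0;0 -1.18 0 3.2 0 0 0;0 -1.18 0 3.2 0 0 0;0 -1.18 0 3.2 0 0 0"

```text
time_s: 17.55
ee_pos: [0.4984, 0.3023, 0.1289]
ee_rot: [-179.9, -20.3, 73.4]
ft_force: [-0.0, 0.9, -3.2]
grip_width: 0.246
```

servo_tool --series "0 -0.34 0 0.94 0 0 0;0 -0.34 0 0.94 0 0 0;0 -0.17 0 0.47 0 0 0;0 0 0 0 0 0 0"

```text
time_s: 18.05
ee_pos: [0.4982, 0.3032, 0.1051]
ee_rot: [-179.9, -20.3, 73.5]
ft_force: [0.1, 0.3, -2.3]
grip_width: 0.247
```

```bash
python3 - <<'E'
from h import *
s=env.sense();print(s["time_s"],s["ee_pos"],s["ee_rot"],s["ft_force"],s["torque"])
c,c2=env.camera("top"),env.camera("scene");save(c2,"s9.png");save(c,"t9.png")
print(nuts(c,(140,290,150,400)));print(nuts(c2,(100,350,280,500)))
E
```

```text
18.05 [0.49823902 0.30320726 0.10511224] [-179.91548747  -20.27814139   73.49073557] [ 0.10390698  0.27199715 -2.32912597] [-0.64601366  0.23288249  0.01776607]
[(50, [350.3, 214.4]), (47, [336.5, 234.1]), (50, [347.6, 235.4]), (28, [272.0, 237.4]), (46, [360.8, 238.3]), (38, [264.9, 258.3])]
[(39, [333.3, 162.0]), (43, [338.6, 172.4]), (42, [318.0, 178.2]), (63, [410.6, 249.2]), (45, [386.9, 254.0]), (22, [426.5, 274.0]), (10, [437.4, 273.8]), (81, [446.8, 284.9]), (9, [457.4, 289.0]), (11, [432.1, 295.3])]
```

No contact yet, so I continue in small steps.

servo_tool --series "0 -0.17 0 0.47 0 0 0;0 -0.17 0 0.47 0 0 0;0 0 0 0 0 0 0"

```text
time_s: 18.52
ee_pos: [0.4976, 0.303, 0.094]
ee_rot: [-179.8, -20.2, 73.5]
ft_force: [-0.3, 0.4, -2.5]
grip_width: 0.25
```

servo_tool --series "0 -0.1 0 0.28 0 0 0;0 -0.1 0 0.28 0 0 0;0 0 0 0 0 0 0"

```text
time_s: 18.9
ee_pos: [0.4978, 0.3032, 0.0884]
ee_rot: [-179.9, -20.2, 73.5]
ft_force: [-0.6, 0.4, -2.8]
grip_width: 0.245
```

servo_tool --series "0 -0.07 0 0.19 0 0 0;0 -0.07 0 0.19 0 0 0;0 0 0 0 0 0 0"

```text
time_s: 19.27
ee_pos: [0.4981, 0.3037, 0.085]
ee_rot: [-179.9, -20.3, 73.5]
ft_force: [-0.1, 1.4, 0.7]
grip_width: 0.25
```

servo_tool --series "0.7 0 0 0 0 0 0;0.7 0 0 0 0 0 0;0.7 0 0 0 0 0 0;0.7 0 0 0 0 0 0;0.7 0 0 0 0 0 0"

```text
time_s: 19.9
ee_pos: [0.4979, 0.3032, 0.0846]
ee_rot: [-179.9, -20.3, 73.5]
ft_force: [-1.1, 0.0, 0.3]
grip_width: 0.677
```

servo_tool --series "0.7 0 0 -1 0 0 0;0.7 0 0 -3 0 0 0;0.7 0 0 -4 0 0 0;0.7 0 0 -4 0 0 0;0.7 0 0 -4 0 0 0"

```text
time_s: 20.52
ee_pos: [0.4822, 0.2496, 0.2367]
ee_rot: [-179.9, -20.3, 73.5]
ft_force: [0.2, -0.6, 0.7]
grip_width: 0.701
```

```bash
python3 - <<'E'
from h import *
s=env.sense();print(s["time_s"],s["ee_pos"],s["ee_rot"],s["ft_force"],s["joint_pos"].round(0))
c,c2,w=env.camera("top"),env.camera("scene"),env.camera("wrist");save(c2,"s10.png");save(c,"t10.png");save(w,"w10.png")
def bar(c,b):
    m=np.zeros((400,640),np.uint8);g=c["color"].max(2);m[b[0]:b[1],b[2]:b[3]]=(g[b[0]:b[1],b[2]:b[3]]<45)*255
    n,l,st,ce=cv2.connectedComponentsWithStats(m)
    for i in np.argsort(-st[1:,4])[:3]+1:
        ct=np.argwhere(l==i)[:,::-1].astype(np.float32);print(st[i].tolist(),ce[i].round(1),cv2.minAreaRect(ct))
bar(c2,(225,345,375,475));
c0=dict(c2);c0["color"]=cv2.imread("pics/scene0.png")[:,:,::-1];print("ref");bar(c0,(225,345,375,475))
print(nuts(c,(140,290,150,400)))
E
```

```text
20.525 [0.48216114 0.24957025 0.23670769] [-179.93552413  -20.27382121   73.51674977] [ 0.17837651 -0.62292265  0.67967284] [ 13.   1. -35. 106. -17.  62. -32.]
[400, 225, 26, 24, 260] [412.1 235.2] ((413.00006103515625, 232.00003051757812), (26.870054244995117, 18.384777069091797), 45.0)
[423, 236, 18, 28, 239] [430.5 248. ] ((429.2188720703125, 247.48812866210938), (15.530296325683594, 29.147119522094727), 20.85445785522461)
[455, 232, 16, 25, 236] [461.3 243.1] ((460.5208435058594, 242.7889404296875), (11.854436874389648, 26.16295051574707), 16.927513122558594)
ref
[433, 298, 23, 35, 203] [443.7 316.7] ((443.8448181152344, 314.637939453125), (38.341487884521484, 9.979290008544922), 66.80140686035156)
[404, 334, 3, 6, 9] [405.1 336.2] ((405.3000183105469, 336.3999938964844), (5.375871658325195, 1.5811387300491333), 71.56504821777344)
[397, 317, 2, 3, 4] [397.5 317.8] ((397.5, 318.0), (2.0, 1.0), 90.0)
[(49, [350.2, 214.4]), (48, [336.6, 234.2]), (50, [347.8, 235.4]), (30, [272.0, 237.4]), (43, [360.8, 238.3]), (38, [264.9, 258.3])]
```

The scoop is released. I move high over the mill to the dial and look with the wrist camera.

```bash
python3 - <<'E'
from h import *
a=plan([.50,.10,.34],down(90),5);print()
a=plan([.4813,-.3675,.25],down(118.5),10,a)
E
```

```text
[-1.89  1.17 -2.89] [ 0.61 -4.04 -3.27]
[-2.15  1.03 -2.76] [ 0.61 -4.04 -3.27]
[-2.39  0.87 -2.61] [ 0.61 -4.04 -3.27]
[-2.62  0.7  -2.44] [ 0.61 -4.04 -3.27]
[-2.82  0.52 -2.25] [ 0.61 -4.04 -3.27]

[-4.68 -0.19  0.9 ] [-0.    0.   -2.85]
[-4.66 -0.42  0.9 ] [-0.    0.   -2.85]
[-4.63 -0.65  0.9 ] [-0.    0.   -2.85]
[-4.6  -0.88  0.9 ] [-0.    0.   -2.85]
[-4.55 -1.11  0.9 ] [-0.    0.   -2.85]
[-4.49 -1.33  0.9 ] [-0.    0.   -2.85]
[-4.41 -1.55  0.9 ] [-0.    0.   -2.85]
[-4.33 -1.77  0.9 ] [-0.    0.   -2.85]
[-4.24 -1.98  0.9 ] [-0.    0.   -2.85]
[-4.13 -2.19  0.9 ] [-0.    0.   -2.85]
```

servo_tool --series "0.7 -1.89 1.17 -2.89 0.6 -4 -3.3;0.7 -2.15 1.03 -2.76 0.6 -4 -3.3;0.7 -2.39 0.87 -2.6 0.6 -4 -3.3;0.7 -2.62 0.7 -2.44 0.6 -4 -3.3;0.7 -2.82 0.52 -2.25 0.6 -4 -3.3"

```text
time_s: 21.3
ee_pos: [0.4996, 0.0996, 0.3372]
ee_rot: [-179.8, -0.0, 90.3]
ft_force: [0.3, 0.3, 0.4]
grip_width: 0.698
```

servo_tool --series "0.6 -4.68 -0.2 0.9 0 0 -2.85;0.6 -4.66 -0.42 0.9 0 0 -2.85;0.6 -4.63 -0.65 0.9 0 0 -2.85;0.6 -4.6 -0.88 0.9 0 0 -2.85;0.6 -4.55 -1.1 0.9 0 0 -2.85"

```text
time_s: 21.92
ee_pos: [0.4906, -0.1345, 0.2905]
ee_rot: [-179.9, -0.2, 104.6]
ft_force: [0.3, 0.2, 0.6]
grip_width: 0.601
```

servo_tool --series "0.6 -4.5 -1.33 0.9 0 0 -2.85;0.6 -4.4 -1.55 0.9 0 0 -2.85;0.6 -4.33 -1.77 0.9 0 0 -2.85;0.6 -4.24 -1.98 0.9 0 0 -2.85;0.6 -4.13 -2.2 0.9 0 0 -2.85"

```text
time_s: 22.55
ee_pos: [0.4823, -0.368, 0.2447]
ee_rot: [-179.9, -0.3, 118.9]
ft_force: [0.4, 0.4, 0.4]
grip_width: 0.602
```

servo_tool --series "0.6 0 0 0 0 0 0;0.6 0 0 0 0 0 0;0.6 0 0 0 0 0 0"

```text
time_s: 22.92
ee_pos: [0.4832, -0.3656, 0.2462]
ee_rot: [-180.0, -0.2, 118.8]
ft_force: [-0.3, -0.0, 0.4]
grip_width: 0.6
```

```bash
python3 - <<'E'
from h import *
s=env.sense();print(s["time_s"],s["ee_pos"],s["ee_rot"],s["joint_pos"].round(0))
c,c2,w=env.camera("top"),env.camera("scene"),env.camera("wrist");save(c2,"s11.png");save(c,"t11.png");save(w,"w11.png")
def comps(c,b,th,lo=False,k=4):
    m=np.zeros((400,640),np.uint8);g=c["color"].max(2);x=g[b[0]:b[1],b[2]:b[3]];m[b[0]:b[1],b[2]:b[3]]=(x<th)*255
    n,l,st,ce=cv2.connectedComponentsWithStats(m);out=[]
    for i in np.argsort(-st[1:,4])[:k]+1:
        rc=cv2.minAreaRect(np.argwhere(l==i)[:,::-1].astype(np.float32));out.append(rc);print(st[i].tolist(),ce[i].round(1),np.round(rc[0],1),np.round(rc[1],1),round(rc[2],1))
    return out
print("scene");o=comps(c2,(225,345,375,475),45)
rc=o[0];P=cv2.boxPoints(rc);e=sorted([(np.linalg.norm(P[i]-P[(i+1)%4]),i) for i in range(4)])[:2]
ends=[cast(c2,*((P[i]+P[(i+1)%4])/2),.11) for _,i in e];print(ends,np.linalg.norm(ends[0]-ends[1]))
T=np.array([.474,.2185]);A=np.radians(253.5);u=np.array([np.cos(A),np.sin(A)]);g=(ends[0]+ends[1])[:2]/2-T;print("grip in tray",g@u,g@[-u[1],u[0]])
print("top");comps(c,(190,280,175,290),55)
print("wrist");comps(w,(0,400,0,640),45,k=8)
print(proj(c,[.4813,-.3675,.1]))
print(nuts(c,(140,290,150,400)))
E
```

```text
22.925 [ 0.48318274 -0.36563204  0.24618315] [-179.9837621    -0.20320987  118.82758928] [ 42.  17. -12.  84.   3.  80.  59.]
scene
[429, 292, 23, 35, 127] [438.5 311.4] [437.4 310. ] [37.9  9. ] 54.1
[436, 295, 7, 9, 14] [438.9 298.7] [439. 299.] [9.8 1.8] 63.4
[444, 309, 4, 6, 11] [445.5 311.3] [445.5 311.5] [5.8 1.3] 63.4
[449, 317, 2, 3, 3] [449.3 318. ] [449.3 318.1] [2.2 0.4] 63.4
[array([0.50505158, 0.26019053, 0.11      ]), array([0.51256237, 0.3406738 , 0.11      ])] 0.08083296877346496
grip in tray -0.08844388939620298 0.010103621715895215
top
[269, 228, 15, 42, 94] [275.9 249.1] [276.1 248.5] [ 2.2 43.3] 17.7
[199, 223, 18, 11, 44] [207.6 228.5] [207.4 228.5] [17.4  6.3] 18.4
[191, 221, 8, 3, 10] [194.9 221.6] [194.7 221.5] [7.3 1.1] 15.9
[190, 226, 8, 3, 8] [193.5 226.9] [193.6 226.9] [7.3 0.6] 18.4
wrist
[12, 221, 618, 179, 75272] [312.9 322.4] [320.5 310. ] [617. 178.] 0.0
[217, 224, 208, 38, 2475] [316.7 247.4] [320.5 242.5] [207.  37.] 0.0
[292, 156, 51, 59, 1271] [315.1 178.7] [312.7 181.7] [45.  56.3] 27.1
[616, 125, 12, 24, 105] [622.  137.7] [623.  136.9] [ 7.8 23.1] 19.7
[576, 215, 10, 16, 40] [581. 223.] [582.2 223.6] [ 7.2 17. ] 26.6
[603, 295, 5, 6, 16] [604.9 297.2] [604.8 297.3] [2.2 6.4] 33.7
[342, 176, 2, 13, 13] [342.8 182. ] [342.9 182. ] [12.   0.9] 84.8
[634, 91, 6, 5, 10] [637.1  93.2] [637.   93.3] [1.9 5.8] 59.0
(np.float64(411.58310210296617), np.float64(234.8131517894864))
[(52, [350.2, 214.3]), (48, [336.5, 234.1]), (51, [347.8, 235.3]), (27, [272.0, 237.5]), (46, [360.8, 238.4]), (32, [264.8, 258.4])]
```

Scoop check: the bar's length and position match a flat-standing scoop at grip x ≈ −0.09 in the tray. Next I find the dial centre and wing from the wrist view.

```bash
python3 - <<'E'
from h import *
w=env.camera("wrist");s=env.sense();print(s["ee_pos"])
for q in((317.5,185.5),(312.7,181.7),(315.1,178.7)): print(q,[wcast(w,*q,z)[:2].round(4).tolist() for z in(.1,.125)])
g=w["color"].max(2)[150:220,285:350]
for row in g[::2,::2]: print(''.join('#' if x<30 else '+' if x<45 else '.' if x<90 else 'o' for x in row))
print("fx");q=rot(w).T@(np.array([.4813,-.3675,.127])-w["origin"]);t=np.arctan2(np.hypot(q[0],q[1]),q[2]);print(w["cx"]+w["fx"]*t*q[0]/np.hypot(q[0],q[1]),w["cy"]+w["fx"]*t*q[1]/np.hypot(q[0],q[1]))
E
```

```text
[ 0.48281366 -0.36644045  0.24637277]
(317.5, 185.5) [[0.4812, -0.3699], [0.4785, -0.3645]]
(312.7, 181.7) [[0.475, -0.3688], [0.4728, -0.3635]]
(315.1, 178.7) [[0.4756, -0.3649], [0.4734, -0.3598]]
oooooooooooo.....oooooooooooooooo
ooooooooo........oooooo..oooooooo
ooooooo..............ooo..oooooo.
oooooo.........++++...oo...oooo.+
oooooo.....+#########+..o..oooo.o
ooooo.o...+############.....ooooo
ooo.....#################.....ooo
oo.....###################....o.o
oo....#####################+....o
ooooo+##########..##########....o
ooooo+#########+o.##########.oooo
ooooo++.#######+o.#####......oooo
oooo++..+######+o.#####.....+.ooo
oooo#...+######+o.#####+.....+ooo
ooo.+.....#####+o.##+........+ooo
ooo.+.....+####+o.##+........+ooo
ooo++......####+o.##+........+ooo
ooo.+.....+####+o.##+........+ooo
ooo.+......#####.+##+........+ooo
ooo.+......+########+........+ooo
ooo.+.....+####++..#+.........ooo
ooo.+......+###+...#+........oooo
oooo.+.....####+...#+........oooo
ooooo......+###+...#+.......ooooo
oooooo.....####+..+#+.....+.ooooo
ooooooo....+###+..+#+......oooooo
oooooooo...+###+..+#+.....ooooooo
ooooooooo...+##+..+#+....oooooooo
oooooooooo...##++.+#+..oooooooooo
ooooooooooooo.#++.+#.oooooooooooo
ooooooooooooo.#+++++ooooooooooooo
ooooooooooooo.#++++.ooooooooooooo
oooooooooooooo.....oooooooooooooo
ooooooooooooooooooooooooooooooooo
ooooooooooooooooooooooooooooooooo
fx
318.5336597010442 190.09752261345872
```

The wing runs along the tool x axis (vertical in the image) and the dial centre is at about (0.481, −0.369), within 2 mm of the top-view estimate.

```bash
python3 - <<'E'
from h import *
plan([.481,-.369,.101],down(118.6),5)
E
```

```text
[-0.04 -0.05  2.91] [-0.01 -0.03  0.03]
[-0.03 -0.06  2.91] [-0.01 -0.03  0.03]
[-0.03 -0.06  2.91] [-0.01 -0.03  0.03]
[-0.03 -0.06  2.91] [-0.01 -0.03  0.03]
[-0.03 -0.06  2.91] [-0.01 -0.03  0.03]
```

servo_tool --series "0.6 -0.04 -0.06 3.2 0 0 0;0.6 -0.03 -0.06 3.2 0 0 0;0.6 -0.03 -0.06 3.2 0 0 0;0.6 -0.03 -0.06 3 0 0 0;0.6 -0.03 -0.06 1.9 0 0 0"

```text
time_s: 23.75
ee_pos: [0.4799, -0.3691, 0.0997]
ee_rot: [-179.9, -0.3, 118.7]
ft_force: [-0.6, 0.3, 0.1]
grip_width: 0.599
```

servo_tool --series "0 0 0 0 0 0 0;0 0 0 0 0 0 0;0 0 0 0 0 0 0;0 0 0 0 0 0 0;0 0 0 0 0 0 0"

```text
time_s: 24.38
ee_pos: [0.4811, -0.3693, 0.1015]
ee_rot: [180.0, -0.1, 118.7]
ft_force: [4.0, 1.8, 1.6]
grip_width: 0.155
```

servo_tool --series "0 0 0 0 0 0 0;0 0 0 0 0 0 0;0 0 0 0 0 0 0"

```text
time_s: 24.75
ee_pos: [0.4811, -0.3693, 0.1015]
ee_rot: [180.0, -0.2, 118.7]
ft_force: [4.4, 2.2, 2.9]
grip_width: 0.155
```

```bash
python3 - <<'E'
from h import *
s=env.sense();print(s["time_s"],s["ee_pos"],s["ee_rot"],s["ft_force"],s["torque"],s["grip_width"])
E
```

```text
24.75 [ 0.48107439 -0.36932685  0.10147844] [ 1.79983824e+02 -1.52269023e-01  1.18741871e+02] [4.41806083 2.21386473 2.93873008] [ 0.38366354 -0.95367051  0.05527031] 0.1549391108763873
```

servo_tool --series "0 0 0.12 0 0 0 0;0 0 0 0 0 0 6;0 0 0 0 0 0 6;0 0 0 0 0 0 6;0 0 0 0 0 0 6"

```text
time_s: 25.38
ee_pos: [0.4813, -0.3693, 0.1015]
ee_rot: [-179.9, -0.1, 94.5]
ft_force: [2.4, 1.8, 6.3]
grip_width: 0.157
```

servo_tool --series "0 0 0 0 0 0 6;0 0 0 0 0 0 6;0 0 0 0 0 0 6;0 0 0 0 0 0 6;0 0 0 0 0 0 6"

```text
time_s: 26.0
ee_pos: [0.4816, -0.3693, 0.1015]
ee_rot: [-179.9, -0.1, 64.5]
ft_force: [3.0, 0.7, 4.2]
grip_width: 0.161
```

servo_tool --series "0 0 0 0 0 0 6;0 0 0 0 0 0 6;0 0 0 0 0 0 4;0 0 0 0 0 0 0;0 0 0 0 0 0 0"

```text
time_s: 26.62
ee_pos: [0.4817, -0.3693, 0.1014]
ee_rot: [-179.9, -0.0, 48.8]
ft_force: [3.6, 0.1, 5.1]
grip_width: 0.155
```

```bash
cat > v.py <<'E'
from h import *
s=env.sense();print(s["time_s"],s["ee_pos"],s["ee_rot"],s["ft_force"],s["torque"],s["grip_width"],s["joint_pos"].round(0))
w=env.camera("wrist");g=w["color"].max(2);save(w,"w%d.png"%(s["time_s"]*100))
v=g[130:260:3,240:400:2]
for row in v: print(''.join('#' if x<30 else '+' if x<45 else '.' if x<90 else 'o' for x in row))
E
python3 v.py
```

```text
26.625 [ 0.48168768 -0.36934781  0.10144245] [-1.79865742e+02 -2.21263652e-02  4.88063892e+01] [3.64465653 0.05170461 5.11953633] [-0.19592037 -0.8557781   0.23026652] 0.15484061230869042 [33. 22. -0. 95. -0. 63. -8.]
oooooooooooooooooooooooooooooooooooooooooooooooooooooooooooooooooooooooooooooooo
oooooooooooooooooooooooooooooooooooooooooooooooooooooooooooooooooooooooooooooooo
oooooooooooooooooooooooooooooooooooooooooooooooooooooooooooooooooooooooooooooooo
oooooooooooooooooooooooooooooooooooooooooooooooooooooooooooooooooooooooooooooooo
oooooooooooooooooooooooooooooooooooooooooooooooooooooooooooooooooooooooooooooooo
oooooooooooooooooooooooooooooooooooooooooooooooooooooooooooooooooooooooooooooooo
ooooooooooooooooooooooooooooooooooooooooo.oooooooooooooooooooooooooooooooooooooo
ooooooooooooooooooooooooooooooooooooooooo...oooooooooooooooooooooooooooooooooooo
ooooooooooooooooooooooooooooooooooooooooo...oooooooooooooooooooooooooooooooooooo
ooooooooooooooooooooooooooooooooooooooooo...oooooooooooooooooooooooooooooooooooo
oooooooooooooooooooooooo..ooooooooooooooo...oooooooooooooooooooooooooooo
[... 1981 characters left out ...]
###########ooo+#####################################
#######################################ooo+###############+#####################
####################..#################ooo+################+.+##################
###################....################ooo+################...##################
###################oo..################ooo+###############+...+#################
##################+oo..################ooo+###############.....#################
+++++++++++#+++++#.oo..+###############+..################++...#++++++++++++++++
+++++++++++++++++#.oo....................................+++.o.#++++++++++++++++
+++++++++++++++++#.oo......................................+.o.#++++++++++++++++
```

The white line stays parallel to the fingers, so there is no slip. The dial is turned about 70° (1.22 rad). I nudge it into the 1.26 notch and hold.

servo_tool --series "0 0 0 0 0 0 2.5;0 0 0 0 0 0 0;0 0 0 0 0 0 0;0 0 0 0 0 0 0;0 0 0 0 0 0 0"

```text
time_s: 27.3
ee_pos: [0.4817, -0.3694, 0.1015]
ee_rot: [-179.9, -0.0, 46.3]
ft_force: [4.3, -0.6, 5.5]
grip_width: 0.157
```

```bash
python3 v.py | (head -1; tail -14 | cut -c20-64); python3 - <<'E'
from h import *
c,c2=env.camera("top"),env.camera("scene");save(c,"tf.png");save(c2,"sf.png")
print(nuts(c,(140,290,150,400)));print(nuts(c2,(100,350,280,460)))
for u in [x[1] for x in nuts(c,(140,290,300,400))]: 
    p=cast(c,*u,.142);print(p.round(3),"dist hopper_mid",np.linalg.norm(p-[.508,-.1705,.165]).round(3))
m=(c2["color"][270:345,410:475].max(2)<45);print("bar px",m.sum(),np.argwhere(m).mean(0)+[270,410])
E
```

```text
27.3 [ 0.4817142  -0.36937543  0.10145599] [-1.79869663e+02 -2.37738835e-02  4.62805423e+01] [ 4.34452217 -0.56546223  5.54373553] [-0.14469348 -0.96102418  0.23746491] 0.1569697891535587 [ 33.  22.   0.  95.  -0.  63. -10.]
[(52, [350.3, 214.3]), (47, [336.6, 234.3]), (49, [347.7, 235.4]), (28, [272.0, 237.4]), (47, [360.9, 238.5]), (32, [264.9, 258.4])]
[(43, [333.3, 162.0]), (42, [338.7, 172.3]), (41, [318.1, 178.3]), (47, [410.7, 249.7]), (43, [386.9, 254.1])]
[ 0.542 -0.171  0.142] dist hopper_mid 0.041
[ 0.479 -0.129  0.142] dist hopper_mid 0.056
[ 0.476 -0.163  0.142] dist hopper_mid 0.04
[ 0.467 -0.204  0.142] dist hopper_mid 0.058
bar px 145 [310.46206897 439.3862069 ]
```

```bash
python3 -c "
from cell import env
print(env.job_done()); s=env.sense(); print(s['time_s'],s['ee_rot'],s['grip_width'])"
```

```text
the job is handed in; nothing more can be done
None
the job is handed in; nothing more can be done
```

I scooped four chestnuts from the tray and tipped them into the hopper. I then stood the scoop back in the tray and turned the dial to its third click. I handed the job in at about 27.5 s while still holding the dial.

**Last checks:**
- **Chestnuts:** the top camera shows four in the hopper, about 40 to 58 mm from hopper_mid (limit 72 mm), taking them to lie near its floor. The other two are in the tray, and none were spilled.
- **Scoop:** its bar shows at the right place and length for a scoop standing flat, with its grip about 0.09 m behind the tray's middle. I measured that after letting go. At the end I only checked by pixels that it had not moved.
- **Dial:** the tool turned 72.4° (about 1.26 rad). The wing was still aligned in the jaws at 70° and the jaw opening did not change. The dial's own angle and the finger force can't be read directly, but the wrist feels about 0.24 N m.

**What went wrong or disagreed:**
- One shift with a wrong sign pressed the scoop on the tray with about 40 N and turned it about 20° in the grip. The 40 N limit is for the arm and gripper body; this load went through the fingers and scoop. I measured the slip and allowed for it in the pour and when putting the scoop back.
- Joint 2 stopped at its range limit during the pour (−28.60° against −28.65°), so the tilt ended about 5° short, but all four chestnuts fell out.
- The first wrist picture was taken while the arm was still settling and disagreed with the top view by about 1 cm. The scene camera settled it.

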